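Empty the talkback unit's battery base

ROBOT

A 6-joint arm with a two-finger parallel gripper is mounted at the origin on the work surface. World frame = base frame: x ahead of the robot, y to its left, z up, the work surface at z = 0. Lengths are in mm, angles in rad, forces in N, time in s.
With the tool pointing down it reaches from about 350 to 875 mm from the base axis. Payload 4.2 kg.
Tool frame: the origin (TCP) lies at the very end of the fingers, on their centre line; the grasp point (between the pads) lies 19 mm behind it; z points along the fingers, y is the line along which they close (so a half turn about z gives the same grasp; the last joint's range is limited). The gripper opens to 85 mm and grips with 20 to 120 N. Pads are 22 mm wide; open, the fingers measure 114 mm over their backs; the gripper's body (76 mm by 85 mm) begins 54 mm behind the grasp point. The pads swing forward as they close: fully open they stand 13 mm farther back than shut.
Start: joints at [-1.077, 0.385, 0.008, 0, -1.194, -0.259], TCP at [145.423, -607.825, 231.312] pointing down, gripper open.
Joint ranges: [-3.14, 3.14], [-1.21, 2.06], [-1.07, 1.41], [-3.16, 2.05], [-2.99, -0.16], [-3.1, 3.1]. Speed limits (rad/s): [2.79, 2.79, 3.14, 3.14, 3.14, 3.14].

INTERFACE

Orientations are given as a unit quaternion [x, y, z, w].
In Python, from bench import arm, optics gives the robot as it stands. The module is installed in compiled form; this text tells all that it offers.
- The arm moves only by the tool step_arm, never from a script. Its argument "motion" is a list of rows, each an object with "dr": the turn, a rotation vector about the tool's x, y, z in units of 8 degrees (1.0 is 8 degrees), a list of three; "slide": the shift along the tool's x, y, z in mm, a list of three; "jaw": the finger opening in mm, from 0 to 85.4. A call has exactly 8 rows; each row is the pose to reach, as a shift and turn from the pose commanded when the call began, along the tool's axes at that moment; what a row does not reach only later rows make up. A row lasts 1/8 s, in which the tool goes at most 62.5 mm and 10.7 degrees, less where a joint would pass 70% of its speed; a pose out of reach is approached as far as the arm can. A call with a gripper value outside its range is refused whole. The fingers move at their own pace and stop on an object; the grip force is fixed at half the most. Time passes only in rows, so rows that repeat a pose let the fingers close, or fill a call up. It gives the time, the measured TCP pose, the force, the opening and the grip force at its end, in the units of the state.
- arm.read_state(): the state, without advancing time (a new reading comes with each control period).
- optics.get_image(name): name is "side" or "top"; returns the picture (420x560x3 uint8, blue, green, red); there is no depth.
- optics.camera_info(name): a dict with "camera_matrix" (3x3 intrinsics, pixels), "view" (4x4, takes a point from world to camera coordinates). Camera axes: x right, y up, looking along -z (the intrinsics and any distortion apply to the point x, -y, -z); pixel columns grow to the right and rows downward; lengths in mm; the calibration is good to about 2 mm. A picture is of the moment at which its call begins. camera_info takes no time and is no camera call.
- arm.job_done(): hands the job in; it is judged then, once.
The state is a dict: "clock": time; "joints": joint angles; "joint_vel": joint speeds; "joint_efforts": joint torques, N m; "position": TCP position; "ee_rot": TCP orientation; "contact_force": force on the tool from outside, world axes, zero at the start; "wrist_torque": the same for the moment, N m; "gripper_width": finger opening in mm; "grasp_force": force on a finger pad.
Only numpy, scipy, OpenCV 4.12 (cv2) and the standard library are available. Lean on these libraries where they do the work, as an engineer would, in place of code of your own. Each camera call takes 0.05 s, during which the arm holds its last target. There are 200 camera calls.

TASK

The talkback unit is going into storage, so take its used battery cells out. First stand the little desk clock that is in the way upright on the rubber mat, its foot wholly on it; then squeeze the two snap tabs of the black battery cover to release it, lift it off, and put every cell into the white tray. Last, snap the empty cover squarely back on the base, leaving the clock on the mat and the mouse, mug and microphone undisturbed.

Things in the scene. Friction and masses are not known exactly. Their poses are not given: they have to be found in the camera images.
- seat (a point): centre of the seat (top deck, 32 mm above the desk) of the talkback unit's battery base: fixed grey plastic, 87 (its x) x 210 (its y) x 32 mm; z up. Four pockets in a row at y = -60, -20, +20, +60 mm, with black rims 10 mm high, hold one upright cell each; some may be empty. 44 mm long catch brackets at x = +-43 mm, y = 0 hold down the cover's hooks.
- cover_mid (a point): grip centre of the black battery cover, a hood 47 (its x) x 175 (its y) mm, open below, over the cells. The point is on its axis level with the middle of its two tabs, 24 mm under its top; z up. Seated: 44 mm above the seat, axes as the base's (fits half turned too). Stood on the desk: 66 mm above it. Raise it 90 mm from seated to clear the cells. 0.18 kg.
- cover: the same cover; origin 44 mm below cover_mid, at the lower edge of its long sides; its end walls (y = +-86 mm) reach 22 mm below that and hooked legs under the tabs 21 mm. To refit, lower it straight over the base, tabs squeezed, in line within 2 mm, until seated, then let go so that the tabs spring out; or push straight down (about 12 N) until it snaps.
- tab_near (a joint): inward travel of the grey flexing snap tab on the cover's own -x side, 0 (sprung out) to 0.006 m. The tabs are 36 mm wide, 32 mm high, in the middle of the long sides; 67 mm across both outer faces. Squeeze both inward together, at least 5 mm each (8 N each at full travel; grip with 20 N or more), and keep squeezing while lifting straight up; unsqueezed, the hooks hold the cover fast.
- tab_far (a joint): inward travel of the same kind of tab on the cover's own +x side, 0 to 0.006 m
- clock_mid (a point): centre of the body of the small white desk clock, a box 46 (its x) x 60 (its y) x 68 mm, standing on a flat steel foot on the desk close in front of the cover's -x tab, where it blocks a finger; z up, 44 mm above the underside of the foot. Best gripped across its 60 mm (along its y), in its upper half. 0.45 kg, most of it in the foot.
- clock_foot (a point): centre of the underside of the clock's steel foot, which is 76 (x) x 90 (y) x 10 mm and sticks out on the body's -x side; 15 mm to the -x side of the body's centre, same axes
- mat_top (a point): centre of the top face of the square black rubber mat, 170 x 170 mm, 3 mm thick, fixed to the desk; axes along its edges, z up
- tray: white open tray for used cells, fixed, 196 (its x) x 106 (its y) x 30 mm, 3 mm walls and floor; origin under its centre on the desk, z up. It takes four upright cells in a row along its x.
- mouse: bystander: black computer mouse, 100 x 56 x 34 mm, origin under its centre; not to be disturbed
- mug: bystander: white mug, 76 mm wide, 90 mm tall, origin under its centre; not to be disturbed
- deskmic: bystander: microphone on a round 100 mm foot, 210 mm tall, origin under its centre; not to be disturbed
- cell0_mid (a point): centre of a round battery cell, 32 mm in diameter, 61 mm long, 0.13 kg, its z along its axis; at the start it stands upright in a pocket of the base under the cover, this point 30.5 mm above the seat. May be absent (None).
- cell1_mid (a point): centre of a round battery cell, 32 mm in diameter, 61 mm long, 0.13 kg, its z along its axis; at the start it stands upright in a pocket of the base under the cover, this point 30.5 mm above the seat. May be absent (None).
- cell2_mid (a point): centre of a round battery cell, 32 mm in diameter, 61 mm long, 0.13 kg, its z along its axis; at the start it stands upright in a pocket of the base under the cover, this point 30.5 mm above the seat. May be absent (None).
- cell3_mid (a point): centre of a round battery cell, 32 mm in diameter, 61 mm long, 0.13 kg, its z along its axis; at the start it stands upright in a pocket of the base under the cover, this point 30.5 mm above the seat. May be absent (None).
Mind the look-alikes: they are no part of the job. Of the things that look like the tray, the smaller one is meant. Of the things that look like the part that bears seat, the larger one is meant.

How it is judged (in metres and radians):
On the way, in this order (a step that is already met when the one before it is completed fails the run):
1. the clock stands released on the mat (x of clock_foot in the frame of mat_top between -0.052 and 0.052 m and y of clock_foot in the frame of mat_top between -0.052 and 0.052 m and z of clock_foot in the frame of mat_top between -0.005 and 0.006 m and angle between clock_mid's own z axis and vertical below 0.1 rad and contact force between clock and the fingers below 0.3 N and linear speed of clock below 0.04 m/s), for 0.2 s.
2. both snap tabs are pressed in while the cover is on the base (value of joint each of tab_near, tab_far above 0.003 m and z of cover_mid in the frame of seat below 0.06 m and horizontal distance between cover_mid and seat below 0.02 m), for 0.1 s.
3. the cover is off the base ((z of cover_mid in the frame of seat above 0.105 m or horizontal distance between cover_mid and seat above 0.1 m)), for 0.1 s.
4. every cell lies or stands released in the tray (x of cell0_mid in the frame of tray between -0.086 and 0.086 m and y of cell0_mid in the frame of tray between -0.044 and 0.044 m and z of cell0_mid in the frame of tray between 0.012 and 0.042 m and contact force between each of cell0, cell1, cell2, cell3 and the fingers below 0.3 N and linear speed of each of cell0, cell1, cell2, cell3 below 0.04 m/s and x of cell1_mid in the frame of tray between -0.086 and 0.086 m and y of cell1_mid in the frame of tray between -0.044 and 0.044 m and z of cell1_mid in the frame of tray between 0.012 and 0.042 m and x of cell2_mid in the frame of tray between -0.086 and 0.086 m and y of cell2_mid in the frame of tray between -0.044 and 0.044 m and z of cell2_mid in the frame of tray between 0.012 and 0.042 m and x of cell3_mid in the frame of tray between -0.086 and 0.086 m and y of cell3_mid in the frame of tray between -0.044 and 0.044 m and z of cell3_mid in the frame of tray between 0.012 and 0.042 m), for 0.2 s.
At the end, for the whole second after the job is handed in: Cover seated on the base (within 6 mm and 8 mm sideways, 4 mm in height, level), both tabs sprung out; every cell in the tray, inside its walls and below 42 mm; clock upright on the mat, its foot's centre within 52 mm of the mat's centre along each edge; everything released and at rest (all of step 1 and all of step 4 and x of cover_mid in the frame of seat between -0.006 and 0.006 m and y of cover_mid in the frame of seat between -0.008 and 0.008 m and z of cover_mid in the frame of seat between 0.04 and 0.048 m and angle between cover_mid's own z axis and vertical below 0.06 rad and value of joint each of tab_near, tab_far below 0.003 m and contact force between cover and the fingers below 0.3 N and linear speed of cover below 0.03 m/s); the robot touches nothing.
It fails at once if the mouse, mug or microphone is moved more than 40 mm (distance of any of mouse, mug, deskmic from where it was at the start of the episode above 0.04 m).
It fails at once if the clock is tipped over (angle between clock_mid's own z axis and vertical above 1 rad).
Of cell0, cell1, cell2, cell3 only 2 to 4 are there at a start; the rules pass over those that are not, and their reading is None.
At some moment in a run one of clock may be knocked a few centimetres aside while the robot is not near it.
It also fails if it takes over 208 s, if anything falls off the work surface, if the arm or the gripper's body presses on something with over 40 N, if the wrist force passes 120 N, or if a joint passes its speed limit or range.

## Working session

There is one attempt and no reset: what is moved stays moved. The work goes in short steps, Python scripts to look and compute and a tool call to move; the robot and the scene stay as the last step left them, time stands still between calls to the robot, and variables do not carry over. Pictures are saved under pics/ and viewed, at most 14 in all, crops included, and the job is handed in when it is done.

Besides the shell and the picture viewer there is one more tool, called after "Emit:" in YAML: its name, and indented under it one key for each argument. step_arm: Moves the arm, as the interface text tells. Its arguments: {"type":"object","properties":{"motion":{"type":"array","items":{"type":"object","properties":{"dr":{"type":"array","items":{"type":"number"}},"slide":{"type":"array","items":{"type":"number"}},"jaw":{"type":"number"}}}}},"required":["motion"]}

```bash
mkdir -p pics
cat > h.py <<'E'
import numpy as np, cv2
from bench import arm, optics
def cam(n):
    i=optics.camera_info(n); return np.array(i["camera_matrix"]),np.array(i["view"]),i
def proj(n,p):
    K,V,_=cam(n); c=V@np.append(p,1.); c=c[:3]*[1,-1,-1]; u=K@c; return u[:2]/u[2]
def ray(n,uv):
    K,V,_=cam(n); d=np.linalg.inv(K)@[uv[0],uv[1],1.]; d=d*[1,-1,-1]
    R=V[:3,:3]; return -R.T@V[:3,3], R.T@d
def onz(n,uv,z):
    o,d=ray(n,uv); return o+d*(z-o[2])/d[2]
def snap(n,f=None):
    im=optics.get_image(n)
    if f: cv2.imwrite('pics/'+f,im)
    return im
E
python3 - <<'E'
from h import *
print(arm.read_state())
for n in('side','top'):
    print(cam(n)[2], ray(n,(280,210)))
    snap(n,n+'0.png')
E
```

```text
{'clock': 0.0, 'joints': array([-1.07737557e+00,  3.85547729e-01,  6.59445271e-03, -5.28377151e-04,
       -1.19399970e+00, -2.58567231e-01]), 'joint_vel': array([-0.0021745 , -0.00046415, -0.00186554,  0.00059179,  0.00081806,
        0.00031838]), 'joint_efforts': array([ 1.99498681e-03, -3.92288661e+01,  1.88395768e+01,  4.18604225e+00,
       -4.60456533e-03,  1.36155390e-05]), 'position': array([ 145.2995423 , -607.25608988,  230.21028225]), 'ee_rot': array([-1.17060208e-01,  9.93124204e-01,  1.09316066e-03, -1.67560600e-04]), 'contact_force': array([-0.03064602,  1.17391525, -0.79313889]), 'wrist_torque': array([ 0.05734016, -0.00117527,  0.02517562]), 'grasp_force': 0.0, 'gripper_width': 85.69242715461193}
{'camera_matrix': array([[522.22290628,   0.        , 270.78793353],
       [  0.        , 522.22290628, 200.67629834],
       [  0.        ,   0.        ,   1.        ]]), 'view': array([[-8.45696261e-01, -5.33299675e-01,  1.97304717e-02,
         5.50349277e+02],
       [ 3.34822225e-01, -5.01439138e-01,  7.97779963e-01,
        -1.78159666e+02],
       [-4.15562164e-01,  
[... 174 characters left out ...]
30743748, 1000.90438021]), array([ 0.39466612, -0.68174056, -0.6165212 ]))
{'camera_matrix': array([[401.9864925 ,   0.        , 273.62253216],
       [  0.        , 401.9864925 , 215.70345289],
       [  0.        ,   0.        ,   1.        ]]), 'view': array([[ 2.42204504e-02, -9.99220685e-01,  3.11671590e-02,
         8.82591247e+01],
       [ 9.92303847e-01,  2.78164161e-02,  1.20662016e-01,
        -5.79186714e+02],
       [-1.21434941e-01,  2.80048034e-02,  9.92204256e-01,
        -1.12804093e+03],
       [ 0.00000000e+00,  0.00000000e+00,  0.00000000e+00,
         1.00000000e+00]])} (array([ 435.60794493,  135.89180628, 1186.38206431]), array([ 0.13589817, -0.04346266, -0.98999782]))
```

View pics/top0.png

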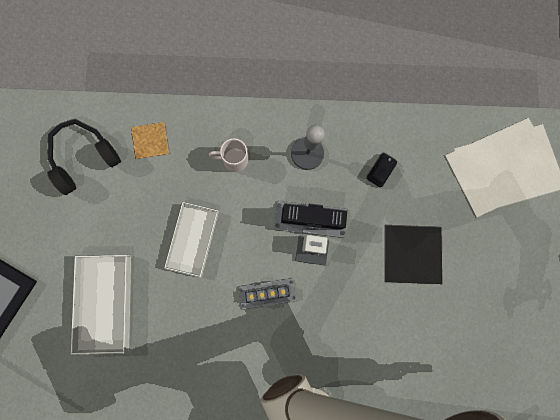

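View pics/side0.png

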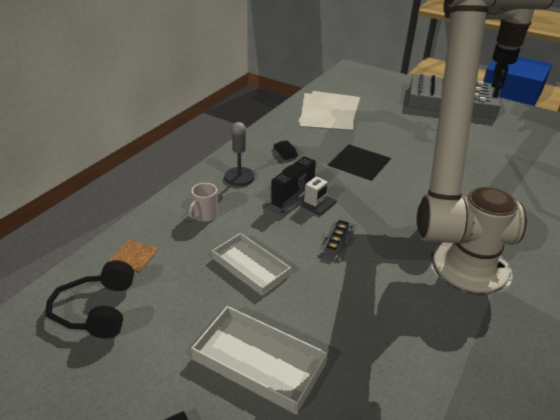

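The top view shows the covered base at (313,217), with the clock in front of it at (314,248), and the mat at (413,254). The tray look-alikes are (191,240) and (101,304); the smaller one, at (191,240), is meant. The base look-alikes are (311,217) and (266,293); the larger one, under the black cover, is meant. Next I'll measure these and confirm with one crop.

Run:
```python
from h import *
im=cv2.imread('pics/top0.png')
cv2.imwrite('pics/crop0.png',cv2.resize(im[180:320,140:360],None,fx=3.6,fy=3.6,interpolation=cv2.INTER_CUBIC))
g=cv2.cvtColor(im,cv2.COLOR_BGR2GRAY)
def blob(mask,seed,z,name,hull=True):
    n,l,s,c=cv2.connectedComponentsWithStats(mask.astype(np.uint8))
    k=l[seed[1],seed[0]]
    if k==0: print(name,'seed miss',im[seed[1],seed[0]]);return
    ys,xs=np.where(l==k); P=np.array([onz('top',(x,y),z)[:2] for x,y in zip(xs,ys)],np.float32)
    r=cv2.minAreaRect(P); print(name,'n',len(xs),'rect',np.round(r[0],1),np.round(r[1],1),round(r[2],1))
blob(g<50,(413,254),3,'mat')
blob(g<50,(313,225),100,'cover')
for n,s in(('tray',(191,240)),('big',(101,304))):
    blob(g>150,s,3,n+' floor')
blob(g>170,(308,243),78,'clock top')
for p in [(413,254),(313,225),(191,240),(182,240),(308,243),(310,258),(280,205)]: print(p,im[p[1],p[0]])
```

```text
Traceback (most recent call last):
  File "h.py", line 11, in onz
    o,d=ray(n,uv); return o+d*(z-o[2])/d[2]
        ~~~^^^^^^
  File "h.py", line 8, in ray
    K,V,_=cam(n); d=np.linalg.inv(K)@[uv[0],uv[1],1.]; d=d*[1,-1,-1]
          ~~~^^^
  File "h.py", line 4, in cam
    i=optics.camera_info(n); return np.array(i["camera_matrix"]),np.array(i["view"]),i
ValueError: time passes only in moves, steps and waits
```

View pics/crop0.png

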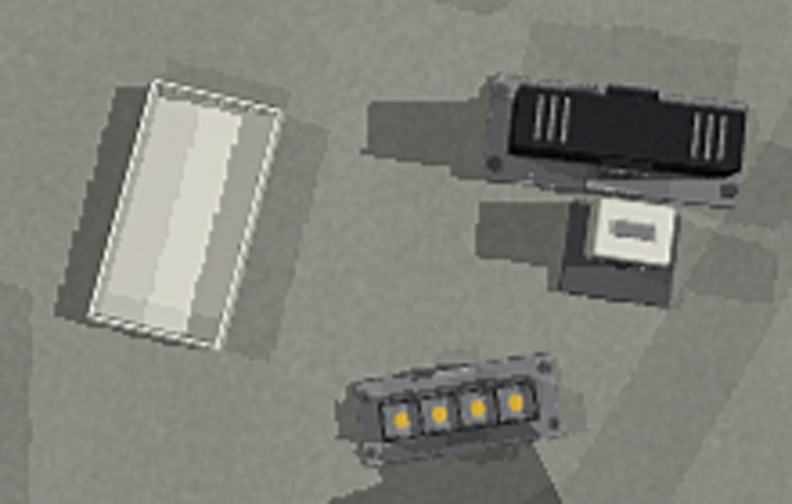

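The crop confirms both choices: the small tray has its rim corners at crop (155,80), (282,110), (218,348), (90,317). The large base sits under the black cover, with the clock directly in front. The other base, at (455,405), has open pockets with four yellow tops and is smaller.

```bash
python3 - <<'E'
import re
s=open('h.py').read()
s=s.replace('def cam(n):\n    i=optics','_C={}\ndef cam(n):\n    if n in _C: return _C[n]\n    _C[n]=_cam(n); return _C[n]\ndef _cam(n):\n    i=optics')
open('h.py','w').write(s)
E
cat > m.py <<'E'
from h import *
def poly(n,pts,z,name):
    P=np.array([onz(n,p,z)[:2] for p in pts]); 
    r=cv2.minAreaRect(P.astype(np.float32))
    e=np.roll(P,-1,0)-P
    print(name,'ctr',P.mean(0).round(1),'edges',np.linalg.norm(e,axis=1).round(1),'ang',np.degrees(np.arctan2(e[:,1],e[:,0])).round(1))
    return P
E
python3 - <<'E'
from m import *
im=cv2.imread('pics/top0.png'); g=cv2.cvtColor(im,cv2.COLOR_BGR2GRAY)
C=lambda l:[((x+.5)/3.6-.5+140,(y+.5)/3.6-.5+180) for x,y in l]
poly('top',C([(155,80),(282,110),(218,348),(90,317)]),30,'tray')
poly('top',C([(515,87),(745,105),(740,175),(510,152)]),100,'cover')
poly('top',C([(597,200),(677,205),(672,265),(592,260)]),78,'clocktop')
print('foot', [onz('top',p,10)[:2].round(1) for p in C([(552,290),(668,306),(566,203)])])
print('base', [onz('top',p,32)[:2].round(1) for p in C([(490,75),(485,178),(737,206),(748,100)])])
def blob(mask,seed,z,name):
    n,l,s,c=cv2.connectedComponentsWithStats(mask.astype(np.uint8)); k=l[seed[1],seed[0]]
    if k==0: print(name,'miss',g[seed[1],seed[0]]);return
    ys,xs=np.where(l==k); P=np.array([onz('top',(x,y),z)[:2] for x,y in zip(xs,ys)],np.float32)
    r=cv2.minAreaRect(P); print(name,len(xs),np.round(r[0],1),np.round(r[1],1),round(r[2],1))
blob(g<50,(413,254),3,'mat'); blob(g<32,(313,225),100,'cover'); blob(g>150,(308,248),78,'clocktop')
for n,s,z in(('mouse',(382,170),30),('mic',(306,153),10)): print(n,onz('top',s,z).round(1))
E
```

```text
tray ctr [504.4 336.7] edges [104.8 194.8 103.5 194.2] ang [-101.8  167.4   77.9  -12.2]
cover ctr [571.8  -5.1] edges [176.   53.8 175.3  49.8] ang [-92.9 176.1  85.8  -3.1]
clocktop ctr [495.2 -14.2] edges [61.9 46.3 61.6 46.2] ang [-92.1 175.7  87.9  -3.9]
foot [array([450.6,  43.1]), array([440. , -51.3]), array([521.4,  33. ])]
base [array([621.7,  98.2]), array([538.1, 100.2]), array([ 521. , -102.8]), array([ 607.3, -111.5])]
mat 3186 [ 477.3 -314. ] [168.4 167.7] 89.5
cover miss 35
clocktop 290 [496.9 -14. ] [58.3 44.6] 82.7
mouse [ 722.6 -214.9   30. ]
mic [772.7   9.7  10. ]
```

```bash
cat > go.py <<'E'
import sys
from h import *
from scipy.spatial.transform import Rotation as R
def go(x,y,z,yaw):
    s=arm.read_state(); T=R.from_quat(s['ee_rot']); c,n=np.cos(np.radians(yaw)),np.sin(np.radians(yaw))
    D=R.from_matrix(np.array([[-c,-n,0],[-n,c,0],[0,0,-1]]).T@np.eye(3)) if 0 else R.from_matrix(np.column_stack([[-c,-n,0],[-n,c,0],[0,0,-1]]))
    print('t',round(s['clock'],2),'at',s['position'].round(1),'w',round(s['gripper_width'],1),'slide',T.inv().apply(np.array([x,y,z])-s['position']).round(1),'dr',np.degrees((T.inv()*D).as_rotvec()/8).round(3))
if __name__=='__main__': go(*map(float,sys.argv[1:5]))
E
python3 go.py 496 -14 170 -6
```

```text
t 0.1 at [ 145.3 -607.3  230.3] w 85.4 slide [-479.   495.4   61.3] dr [ 0.014 -0.003  2.431]
```

Emit:
step_arm:
  motion:
    - {"dr":[0,0,0.3],"slide":[-35,37,4],"jaw":85}
    - {"dr":[0,0,0.6],"slide":[-75,78,8],"jaw":85}
    - {"dr":[0,0,0.9],"slide":[-115,119,12],"jaw":85}
    - {"dr":[0,0,1.2],"slide":[-155,160,16],"jaw":85}
    - {"dr":[0,0,1.5],"slide":[-195,201,20],"jaw":85}
    - {"dr":[0,0,1.8],"slide":[-235,242,24],"jaw":85}
    - {"dr":[0,0,2.1],"slide":[-275,283,28],"jaw":85}
    - {"dr":[0,0,2.43],"slide":[-315,325,32],"jaw":85}

```text
clock: 1.1
position: [376.6, -216.7, 199.2]
ee_rot: [0.053, 0.999, -0.0, 0.0]
contact_force: [1.6, -0.2, -0.3]
gripper_width: 84.7
grasp_force: 0.0
```

```bash
python3 go.py 496 -14 160 -6
```

```text
t 1.1 at [ 376.6 -216.7  199.2] w 84.7 slide [-97.2 214.2  39.2] dr [ 0.     0.001 -0.009]
```

Run:
```python
from m import *
a=snap('top');b=snap('side')
cv2.imwrite('pics/pair1.png',np.hstack([cv2.resize(a[190:290,270:370],None,fx=4,fy=4,interpolation=cv2.INTER_CUBIC),cv2.resize(b[145:245,250:350],None,fx=4,fy=4,interpolation=cv2.INTER_CUBIC)]))
```

```text
(no output)
```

View pics/pair1.png

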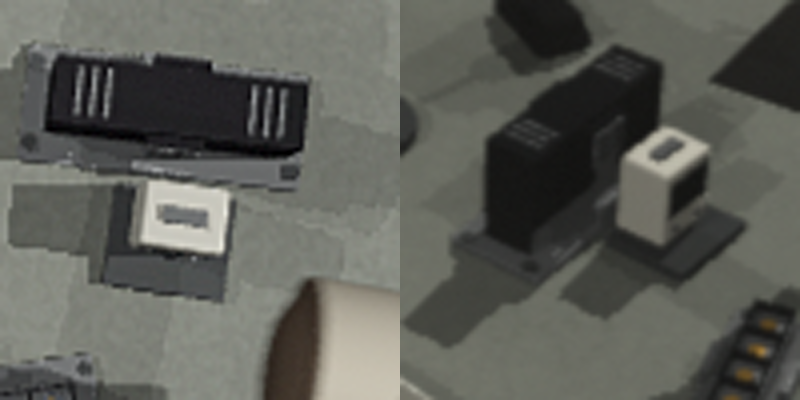

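Run:
```python
from m import *
T=lambda l:[((x+.5)/4-.5+270,(y+.5)/4-.5+190) for x,y in l]
S=lambda l:[((x-400+.5)/4-.5+250,(y+.5)/4-.5+145) for x,y in l]
poly('top',T([(147,180),(235,186),(228,252),(140,246)]),78,'clk top')
poly('side',S([(672,125),(711,143),(664,168),(621,152)]),78,'clk side')
poly('top',T([(50,56),(310,77),(304,152),(45,130)]),100,'cov top')
poly('side',S([(485,137),(610,45),(662,63),(538,157)]),100,'cov side')
poly('top',T([(25,43),(20,158),(298,190),(310,72)]),32,'base top')
```

```text
clk top ctr [496.9 -15.9] edges [61.3 45.9 61.  45.9] ang [-92.4 174.4  87.6  -5.2]
clk side ctr [497.4 -18.4] edges [37.3 51.9 37.7 56.7] ang [ 172.3   73.8   -0.4 -105.6]
cov top ctr [572.1  -5.1] edges [179.1  51.9 177.5  51. ] ang [-93.  175.6  86.7  -2.6]
cov side ctr [574.   -7.5] edges [167.6  47.9 167.6  47. ] ang [-9.490e+01  1.798e+02  8.480e+01 -1.000e-01]
base top ctr [571.7  -3.8] edges [ 84.  202.3  86.8 209. ] ang [178.9 -95.   -5.7  85.8]
```

Emit:
step_arm:
  motion:
    - {"dr":[0,0,0],"slide":[-12,27,5],"jaw":85}
    - {"dr":[0,0,0],"slide":[-24,54,10],"jaw":85}
    - {"dr":[0,0,0],"slide":[-36,81,15],"jaw":85}
    - {"dr":[0,0,0],"slide":[-48,108,20],"jaw":85}
    - {"dr":[0,0,0],"slide":[-60,135,25],"jaw":85}
    - {"dr":[0,0,0],"slide":[-73,162,30],"jaw":85}
    - {"dr":[0,0,0],"slide":[-85,190,35],"jaw":85}
    - {"dr":[0,0,0],"slide":[-97,214,39],"jaw":85}

```text
clock: 2.2
position: [495.0, -15.4, 159.8]
ee_rot: [0.052, 0.999, -0.0, -0.0]
contact_force: [-0.5, -0.3, 0.9]
gripper_width: 84.8
grasp_force: 0.0
```

```bash
python3 go.py 496 -14 40 -6
```

```text
t 2.2 at [495.  -15.4 159.8] w 84.8 slide [ -0.9   1.5 119.8] dr [-0.002 -0.007  0.   ]
```

Emit:
step_arm:
  motion:
    - {"dr":[0,0,0],"slide":[-1.5,0,25],"jaw":85}
    - {"dr":[0,0,0],"slide":[-1.5,0,55],"jaw":85}
    - {"dr":[0,0,0],"slide":[-1.5,0,85],"jaw":85}
    - {"dr":[0,0,0],"slide":[-1.5,0,110],"jaw":85}
    - {"dr":[0,0,0],"slide":[-1.5,0,120],"jaw":85}
    - {"dr":[0,0,0],"slide":[-1.5,0,120],"jaw":70}
    - {"dr":[0,0,0],"slide":[-1.5,0,120],"jaw":50}
    - {"dr":[0,0,0],"slide":[-1.5,0,120],"jaw":50}

```text
clock: 3.2
position: [497.6, -15.6, 41.5]
ee_rot: [0.052, 0.999, 0.001, 0.002]
contact_force: [1.2, -0.2, 1.7]
gripper_width: 59.5
grasp_force: 65.9
```

Emit:
step_arm:
  motion:
    - {"dr":[0,0,0],"slide":[0,0,0],"jaw":45}
    - {"dr":[0,0,0],"slide":[0,0,0],"jaw":45}
    - {"dr":[0,0,0],"slide":[0,0,0],"jaw":45}
    - {"dr":[0,0,0],"slide":[0,0,-10],"jaw":45}
    - {"dr":[0,0,0],"slide":[0,0,-25],"jaw":45}
    - {"dr":[0,0,0],"slide":[0,0,-45],"jaw":45}
    - {"dr":[0,0,0],"slide":[0,0,-60],"jaw":45}
    - {"dr":[0,0,0],"slide":[0,0,-60],"jaw":45}

```text
clock: 4.2
position: [495.9, -16.0, 100.6]
ee_rot: [0.052, 0.999, 0.0, -0.0]
contact_force: [0.9, -0.3, -5.0]
gripper_width: 59.4
grasp_force: 66.3
```

```bash
python3 go.py 492 -314 100 0; python3 -c "
from h import *
a=snap('top');b=snap('side')
cv2.imwrite('pics/pair2.png',np.hstack([cv2.resize(a[180:300,260:380],None,fx=3.3,fy=3.3),cv2.resize(b[125:245,250:370],None,fx=3.3,fy=3.3)]))"
```

```text
t 4.2 at [495.9 -16.  100.6] w 59.4 slide [ -27.3 -296.8    0.4] dr [ 0.003 -0.    -0.751]
```

View pics/pair2.png

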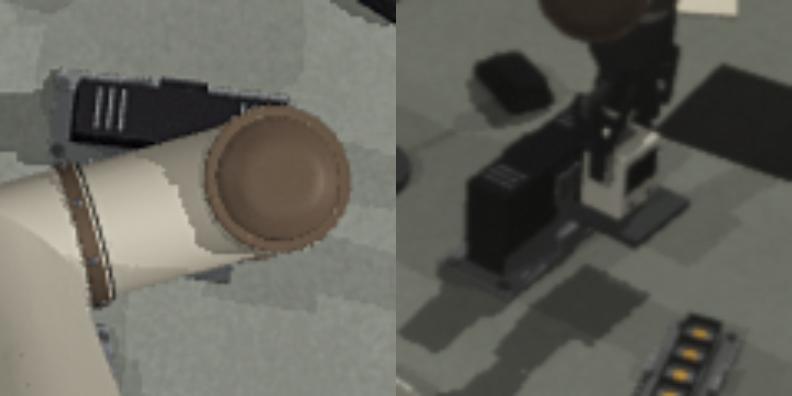

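The side view at pair2 (620,190) shows the clock held upright and clear of the desk. Next I'll carry it over the mat.

Emit:
step_arm:
  motion:
    - {"dr":[0,0,-0.1],"slide":[-4,-40,0],"jaw":45}
    - {"dr":[0,0,-0.2],"slide":[-8,-85,0],"jaw":45}
    - {"dr":[0,0,-0.3],"slide":[-12,-130,0],"jaw":45}
    - {"dr":[0,0,-0.4],"slide":[-16,-175,0],"jaw":45}
    - {"dr":[0,0,-0.5],"slide":[-20,-215,0],"jaw":45}
    - {"dr":[0,0,-0.6],"slide":[-24,-255,0],"jaw":45}
    - {"dr":[0,0,-0.7],"slide":[-27,-285,0],"jaw":45}
    - {"dr":[0,0,-0.75],"slide":[-27,-297,0],"jaw":45}

```text
clock: 5.3
position: [491.0, -315.2, 98.4]
ee_rot: [0.001, 1.0, 0.001, -0.002]
contact_force: [-0.8, -0.1, -5.5]
gripper_width: 59.1
grasp_force: 67.4
```

```bash
python3 go.py 492 -314 45 0
```

```text
t 5.3 at [ 491.  -315.2   98.4] w 59.1 slide [-1.2  1.1 53.4] dr [ 0.01  -0.023 -0.014]
```

Emit:
step_arm:
  motion:
    - {"dr":[0,0,0],"slide":[0,0,15],"jaw":45}
    - {"dr":[0,0,0],"slide":[0,0,30],"jaw":45}
    - {"dr":[0,0,0],"slide":[0,0,42],"jaw":45}
    - {"dr":[0,0,0],"slide":[0,0,48],"jaw":45}
    - {"dr":[0,0,0],"slide":[0,0,51],"jaw":45}
    - {"dr":[0,0,0],"slide":[0,0,53],"jaw":45}
    - {"dr":[0,0,0],"slide":[0,0,54],"jaw":45}
    - {"dr":[0,0,0],"slide":[0,0,54],"jaw":45}

```text
clock: 6.3
position: [492.4, -314.2, 46.6]
ee_rot: [-0.0, 1.0, -0.0, 0.0]
contact_force: [-0.0, -0.0, -5.5]
gripper_width: 59.2
grasp_force: 67.2
```

Emit:
step_arm:
  motion:
    - {"dr":[0,0,0],"slide":[0,0,1],"jaw":45}
    - {"dr":[0,0,0],"slide":[0,0,2],"jaw":45}
    - {"dr":[0,0,0],"slide":[0,0,3],"jaw":45}
    - {"dr":[0,0,0],"slide":[0,0,3],"jaw":45}
    - {"dr":[0,0,0],"slide":[0,0,3],"jaw":65}
    - {"dr":[0,0,0],"slide":[0,0,3],"jaw":85}
    - {"dr":[0,0,0],"slide":[0,0,3],"jaw":85}
    - {"dr":[0,0,0],"slide":[0,0,3],"jaw":85}

```text
clock: 7.3
position: [492.5, -314.2, 43.3]
ee_rot: [-0.0, 1.0, -0.0, 0.0]
contact_force: [0.0, -0.4, 0.3]
gripper_width: 84.9
grasp_force: 0.0
```

Emit:
step_arm:
  motion:
    - {"dr":[0,0,0],"slide":[0,0,-10],"jaw":85}
    - {"dr":[0,0,0],"slide":[0,0,-40],"jaw":85}
    - {"dr":[0,0,0],"slide":[0,0,-80],"jaw":85}
    - {"dr":[0,0,0],"slide":[0,0,-120],"jaw":85}
    - {"dr":[0,0,0],"slide":[0,0,-150],"jaw":85}
    - {"dr":[0,0,0],"slide":[0,40,-150],"jaw":85}
    - {"dr":[0,0,0],"slide":[0,90,-150],"jaw":85}
    - {"dr":[0,0,0],"slide":[0,110,-150],"jaw":85}

```text
clock: 8.3
position: [492.1, -202.3, 194.4]
ee_rot: [-0.001, 1.0, -0.0, 0.001]
contact_force: [0.7, 0.8, 0.1]
gripper_width: 84.3
grasp_force: 0.0
```

```bash
python3 go.py 572 -5 165 -4; python3 -c "
from h import *
a=snap('top');b=snap('side')
cv2.imwrite('pics/pair3.png',np.hstack([cv2.resize(a[190:310,270:470],None,fx=2,fy=2),cv2.resize(b[85:245,250:450],None,fx=2,fy=2)[:240]]))"
```

```text
t 8.3 at [ 492.1 -202.3  194.4] w 84.3 slide [-80.2 197.1  29.5] dr [0.    0.01  0.514]
```

View pics/pair3.png

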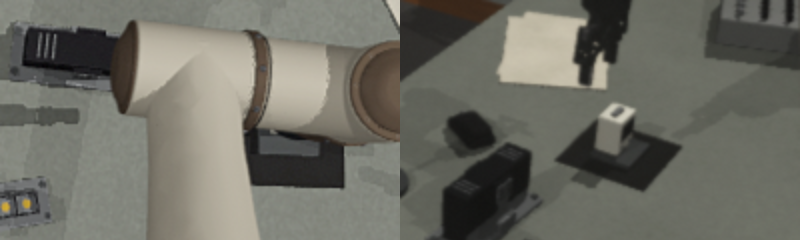

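pair3 shows the clock standing upright at (615,130), its foot wholly on the mat. The cover is next; the last joint only allows a tool yaw of about +86.

```bash
python3 go.py 572 -5 165 86; python3 -c "
from h import *;print(arm.read_state()['joints'].round(2))"
```

```text
t 8.4 at [ 492.4 -202.5  194.4] w 84.8 slide [-80.2 197.2  29.5] dr [-8.0000e-03  8.0000e-03 -1.0727e+01]
[-0.09  0.26 -0.28 -0.   -1.04 -1.48]
```

Emit:
step_arm:
  motion:
    - {"dr":[0,0,-1.3],"slide":[-10,25,0],"jaw":85}
    - {"dr":[0,0,-2.6],"slide":[-20,50,0],"jaw":85}
    - {"dr":[0,0,-3.9],"slide":[-30,75,5],"jaw":85}
    - {"dr":[0,0,-5.2],"slide":[-40,100,10],"jaw":85}
    - {"dr":[0,0,-6.5],"slide":[-50,125,15],"jaw":85}
    - {"dr":[0,0,-7.8],"slide":[-60,150,20],"jaw":85}
    - {"dr":[0,0,-9.1],"slide":[-70,175,25],"jaw":85}
    - {"dr":[0,0,-10.4],"slide":[-80,197,29],"jaw":85}

```text
clock: 9.4
position: [572.9, -7.0, 164.5]
ee_rot: [-0.666, 0.746, -0.0, 0.0]
contact_force: [-0.4, -0.2, 0.0]
gripper_width: 85.3
grasp_force: 0.0
```

```bash
python3 go.py 572 -5 54 86
```

```text
t 9.4 at [572.9  -7.  164.5] w 85.3 slide [ -1.9   1.2 110.5] dr [-0.003 -0.001 -0.309]
```

Emit:
step_arm:
  motion:
    - {"dr":[0,0,-0.31],"slide":[-2,1,20],"jaw":85}
    - {"dr":[0,0,-0.31],"slide":[-2,1,45],"jaw":85}
    - {"dr":[0,0,-0.31],"slide":[-2,1,65],"jaw":85}
    - {"dr":[0,0,-0.31],"slide":[-2,1,80],"jaw":85}
    - {"dr":[0,0,-0.31],"slide":[-2,1,95],"jaw":85}
    - {"dr":[0,0,-0.31],"slide":[-2,1,105],"jaw":85}
    - {"dr":[0,0,-0.31],"slide":[-2,1,110],"jaw":85}
    - {"dr":[0,0,-0.31],"slide":[-2,1,110],"jaw":85}

```text
clock: 10.4
position: [571.6, -5.0, 54.2]
ee_rot: [-0.68, 0.733, -0.0, -0.0]
contact_force: [-0.3, 0.6, 0.2]
gripper_width: 84.8
grasp_force: 0.0
```

Emit:
step_arm:
  motion:
    - {"dr":[0,0,0],"slide":[0,0,0],"jaw":75}
    - {"dr":[0,0,0],"slide":[0,0,0],"jaw":70}
    - {"dr":[0,0,0],"slide":[0,0,0],"jaw":66}
    - {"dr":[0,0,0],"slide":[0,0,0],"jaw":62}
    - {"dr":[0,0,0],"slide":[0,0,0],"jaw":55}
    - {"dr":[0,0,0],"slide":[0,0,0],"jaw":45}
    - {"dr":[0,0,0],"slide":[0,0,0],"jaw":45}
    - {"dr":[0,0,0],"slide":[0,0,0],"jaw":45}

```text
clock: 11.4
position: [573.7, -4.7, 58.4]
ee_rot: [-0.68, 0.733, -0.002, 0.002]
contact_force: [-2.9, 1.5, 17.8]
gripper_width: 50.3
grasp_force: 61.5
```

```bash
python3 go.py 572 -5 170 86;python3 -c "
from h import *;s=arm.read_state();print(s['contact_force'],s['wrist_torque'],s['grasp_force'])"
```

```text
t 11.4 at [573.7  -4.7  58.4] w 50.3 slide [   0.4    1.  -111.6] dr [-0.04   0.004 -0.031]
[-2.8850028   1.49393211 17.84700773] [ 0.29213023  0.83762177 -0.18990673] 61.48532509803772
```

Emit:
step_arm:
  motion:
    - {"dr":[0,0,0],"slide":[0,0,-2],"jaw":45}
    - {"dr":[0,0,0],"slide":[0,0,-4],"jaw":45}
    - {"dr":[0,0,0],"slide":[0,0,-7],"jaw":45}
    - {"dr":[0,0,0],"slide":[0,0,-10],"jaw":45}
    - {"dr":[0,0,0],"slide":[0,0,-13],"jaw":45}
    - {"dr":[0,0,0],"slide":[0,0,-16],"jaw":45}
    - {"dr":[0,0,0],"slide":[0,0,-19],"jaw":45}
    - {"dr":[0,0,0],"slide":[0,0,-20],"jaw":45}

```text
clock: 12.4
position: [572.8, -4.6, 73.6]
ee_rot: [-0.68, 0.733, -0.001, 0.001]
contact_force: [5.1, -1.0, -4.3]
gripper_width: 49.1
grasp_force: 62.9
```

```bash
python3 -c "
from h import *
a=snap('top');b=snap('side')
cv2.imwrite('pics/s4.png',cv2.resize(b[100:245,220:380],None,fx=4,fy=4,interpolation=cv2.INTER_CUBIC))"
```

```text
(no output)
```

View pics/s4.png

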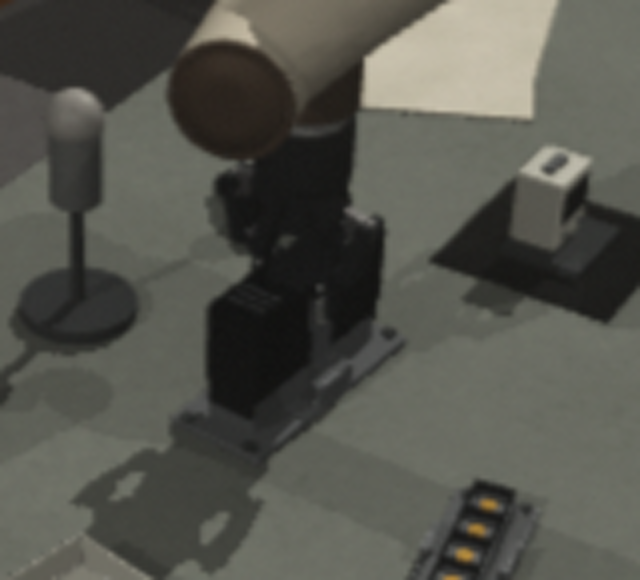

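s4 shows the cover rising with the gripper at about (290,330), and the clock still upright on the mat at (550,200). I'll keep lifting.

Emit:
step_arm:
  motion:
    - {"dr":[0,0,0],"slide":[0,0,-12],"jaw":45}
    - {"dr":[0,0,0],"slide":[0,0,-25],"jaw":45}
    - {"dr":[0,0,0],"slide":[0,0,-40],"jaw":45}
    - {"dr":[0,0,0],"slide":[0,0,-55],"jaw":45}
    - {"dr":[0,0,0],"slide":[0,0,-70],"jaw":45}
    - {"dr":[0,0,0],"slide":[0,0,-85],"jaw":45}
    - {"dr":[0,0,0],"slide":[0,0,-98],"jaw":45}
    - {"dr":[0,0,0],"slide":[0,0,-100],"jaw":45}

```text
clock: 13.5
position: [572.1, -4.9, 175.6]
ee_rot: [-0.68, 0.733, -0.001, 0.001]
contact_force: [-0.4, -0.5, -2.2]
gripper_width: 48.6
grasp_force: 64.3
```

```bash
python3 go.py 440 -115 170 86; python3 -c "
from h import *
b=snap('side')
cv2.imwrite('pics/s5.png',cv2.resize(b[60:245,220:380],None,fx=3.2,fy=3.2,interpolation=cv2.INTER_CUBIC))"
```

```text
t 13.5 at [572.1  -4.9 175.6] w 48.6 slide [119.7 123.4   5.3] dr [-0.015  0.005 -0.038]
```

View pics/s5.png

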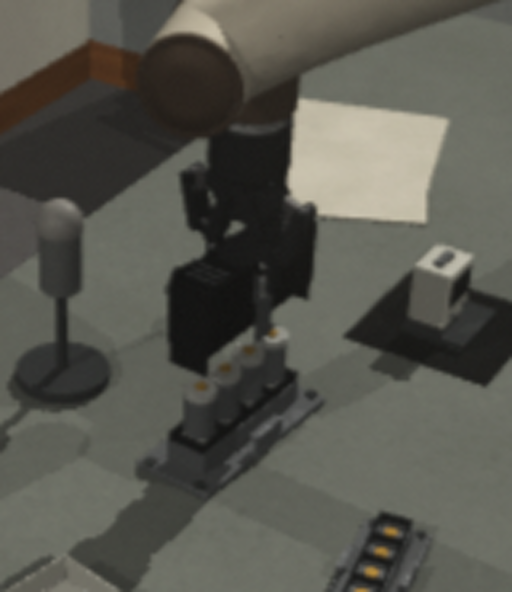

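s5 shows the cover clear of the base and four cells standing at (200,405), (226,380), (252,362) and (277,345). I'll park the cover on free desk at about (440,-115).

Emit:
step_arm:
  motion:
    - {"dr":[0,0,0],"slide":[15,15,0],"jaw":45}
    - {"dr":[0,0,0],"slide":[35,35,0],"jaw":45}
    - {"dr":[0,0,0],"slide":[55,55,0],"jaw":45}
    - {"dr":[0,0,0],"slide":[75,75,0],"jaw":45}
    - {"dr":[0,0,0],"slide":[95,95,0],"jaw":45}
    - {"dr":[0,0,0],"slide":[110,112,0],"jaw":45}
    - {"dr":[0,0,0],"slide":[120,123,10],"jaw":45}
    - {"dr":[0,0,0],"slide":[120,123,20],"jaw":45}

```text
clock: 14.55
position: [439.1, -115.8, 153.5]
ee_rot: [-0.68, 0.734, 0.0, -0.0]
contact_force: [-0.1, 0.6, -2.3]
gripper_width: 49.1
grasp_force: 64.3
```

Emit:
step_arm:
  motion:
    - {"dr":[0,0,0],"slide":[0,0,15],"jaw":45}
    - {"dr":[0,0,0],"slide":[0,0,30],"jaw":45}
    - {"dr":[0,0,0],"slide":[0,0,45],"jaw":45}
    - {"dr":[0,0,0],"slide":[0,0,60],"jaw":45}
    - {"dr":[0,0,0],"slide":[0,0,75],"jaw":45}
    - {"dr":[0,0,0],"slide":[0,0,87],"jaw":45}
    - {"dr":[0,0,0],"slide":[0,0,92],"jaw":45}
    - {"dr":[0,0,0],"slide":[0,0,95],"jaw":45}

```text
clock: 15.55
position: [440.2, -115.3, 59.0]
ee_rot: [-0.68, 0.733, -0.0, -0.0]
contact_force: [-0.2, 0.2, -1.4]
gripper_width: 49.2
grasp_force: 64.3
```

```bash
python3 go.py 440 -115 50 86; python3 -c "
from h import *
b=snap('side')
cv2.imwrite('pics/s6.png',cv2.resize(b[100:245,250:400],None,fx=4,fy=4,interpolation=cv2.INTER_CUBIC))"
```

```text
t 15.55 at [ 440.2 -115.3   59. ] w 49.2 slide [-0.3  0.2  9. ] dr [-0.001 -0.001 -0.036]
```

View pics/s6.png

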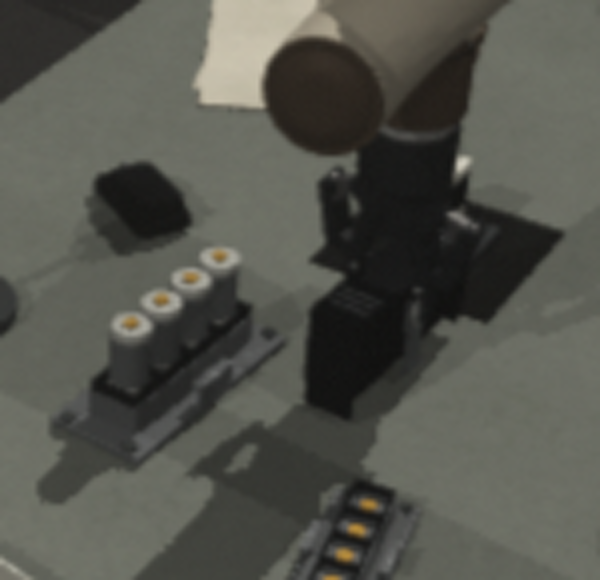

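Emit:
step_arm:
  motion:
    - {"dr":[0,0,0],"slide":[0,0,1],"jaw":45}
    - {"dr":[0,0,0],"slide":[0,0,2],"jaw":45}
    - {"dr":[0,0,0],"slide":[0,0,2],"jaw":45}
    - {"dr":[0,0,0],"slide":[0,0,3],"jaw":45}
    - {"dr":[0,0,0],"slide":[0,0,3],"jaw":45}
    - {"dr":[0,0,0],"slide":[0,0,4],"jaw":45}
    - {"dr":[0,0,0],"slide":[0,0,4],"jaw":45}
    - {"dr":[0,0,0],"slide":[0,0,4],"jaw":45}

```text
clock: 16.6
position: [439.8, -115.4, 55.3]
ee_rot: [-0.68, 0.733, 0.0, -0.0]
contact_force: [0.2, 0.8, -2.3]
gripper_width: 49.2
grasp_force: 64.3
```

Emit:
step_arm:
  motion:
    - {"dr":[0,0,0],"slide":[0,0,1],"jaw":45}
    - {"dr":[0,0,0],"slide":[0,0,2],"jaw":45}
    - {"dr":[0,0,0],"slide":[0,0,3],"jaw":45}
    - {"dr":[0,0,0],"slide":[0,0,4],"jaw":45}
    - {"dr":[0,0,0],"slide":[0,0,5],"jaw":45}
    - {"dr":[0,0,0],"slide":[0,0,6],"jaw":45}
    - {"dr":[0,0,0],"slide":[0,0,6],"jaw":45}
    - {"dr":[0,0,0],"slide":[0,0,6],"jaw":45}

```text
clock: 17.6
position: [439.9, -115.4, 49.3]
ee_rot: [-0.68, 0.733, -0.0, 0.0]
contact_force: [-0.5, 0.1, -1.8]
gripper_width: 49.0
grasp_force: 64.3
```

Emit:
step_arm:
  motion:
    - {"dr":[0,0,0],"slide":[0,0,1],"jaw":45}
    - {"dr":[0,0,0],"slide":[0,0,1],"jaw":45}
    - {"dr":[0,0,0],"slide":[0,0,2],"jaw":45}
    - {"dr":[0,0,0],"slide":[0,0,2],"jaw":45}
    - {"dr":[0,0,0],"slide":[0,0,3],"jaw":45}
    - {"dr":[0,0,0],"slide":[0,0,3],"jaw":45}
    - {"dr":[0,0,0],"slide":[0,0,4],"jaw":45}
    - {"dr":[0,0,0],"slide":[0,0,4],"jaw":45}

```text
clock: 18.6
position: [440.2, -115.5, 48.6]
ee_rot: [-0.681, 0.733, -0.001, -0.0]
contact_force: [-9.1, 3.9, 28.7]
gripper_width: 48.9
grasp_force: 73.3
```

Emit:
step_arm:
  motion:
    - {"dr":[0,0,0],"slide":[0,0,-2],"jaw":45}
    - {"dr":[0,0,0],"slide":[0,0,-3],"jaw":45}
    - {"dr":[0,0,0],"slide":[0,0,-3],"jaw":52}
    - {"dr":[0,0,0],"slide":[0,0,-3],"jaw":58}
    - {"dr":[0,0,0],"slide":[0,0,-3],"jaw":64}
    - {"dr":[0,0,0],"slide":[0,0,-3],"jaw":70}
    - {"dr":[0,0,0],"slide":[0,0,-3],"jaw":85}
    - {"dr":[0,0,0],"slide":[0,0,-3],"jaw":85}

```text
clock: 19.6
position: [440.0, -115.4, 48.4]
ee_rot: [-0.68, 0.733, -0.0, 0.0]
contact_force: [-0.7, -0.1, -0.6]
gripper_width: 85.1
grasp_force: 0.0
```

Emit:
step_arm:
  motion:
    - {"dr":[0,0,0],"slide":[0,0,-20],"jaw":85}
    - {"dr":[0,0,0],"slide":[0,0,-50],"jaw":85}
    - {"dr":[0,0,0],"slide":[0,0,-90],"jaw":85}
    - {"dr":[0,0,0],"slide":[0,0,-130],"jaw":85}
    - {"dr":[0,0,0],"slide":[0,0,-150],"jaw":85}
    - {"dr":[0,0,0],"slide":[20,0,-150],"jaw":85}
    - {"dr":[0,0,0],"slide":[40,0,-150],"jaw":85}
    - {"dr":[0,0,0],"slide":[60,0,-150],"jaw":85}

```text
clock: 20.6
position: [435.2, -175.7, 198.5]
ee_rot: [-0.68, 0.733, -0.0, 0.0]
contact_force: [-0.2, -0.0, 0.9]
gripper_width: 85.0
grasp_force: 0.0
```

```bash
python3 go.py 572 -5 150 86; python3 -c "
from h import *
a=snap('top','top7.png');b=snap('side','side7.png')
cv2.imwrite('pics/pair7.png',np.hstack([cv2.resize(a[190:290,260:360],None,fx=4,fy=4,interpolation=cv2.INTER_CUBIC),cv2.resize(b[145:245,255:355],None,fx=4,fy=4,interpolation=cv2.INTER_CUBIC)]))"
```

```text
t 20.6 at [ 435.2 -175.7  198.5] w 85.0 slide [-180.5 -123.6   48.6] dr [-0.003  0.001 -0.036]
```

View pics/pair7.png

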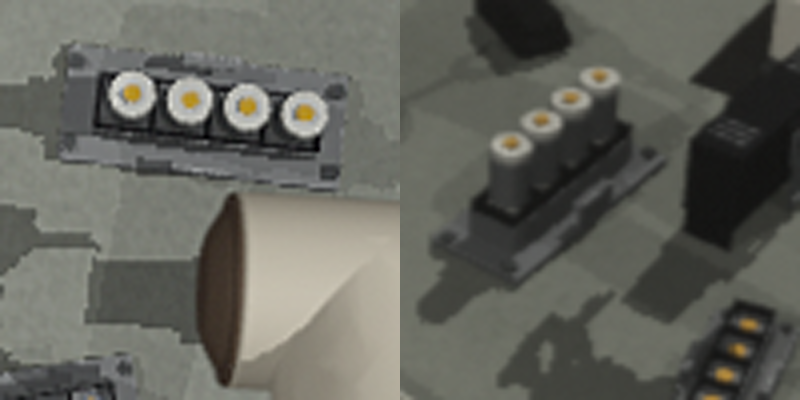

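Run:
```python
from h import *
T=lambda x,y:((x+.5)/4-.5+260,(y+.5)/4-.5+190)
S=lambda x,y:((x-400+.5)/4-.5+255,(y+.5)/4-.5+145)
tp=[(132,95),(190,101),(248,107),(305,114)]; sd=[(511,145),(541,122),(570,98),(600,76)]
A=[onz('top',T(*p),93)[:2] for p in tp]; B=[onz('side',S(*p),93)[:2] for p in sd]
print(np.round(A,1).tolist(),np.round(B,1).tolist()); 
for P in(A,B): P=np.array(P); print(P.mean(0).round(1), np.degrees(np.arctan2(*(P[0]-P[3])))*-1)
```

```text
[[577.3, 53.0], [574.3, 13.0], [571.3, -27.1], [567.5, -66.5]] [[575.4, 56.9], [572.3, 17.4], [570.3, -24.2], [566.3, -65.0]]
[572.6  -6.9] -4.695745394015499
[571.1  -3.7] -4.302443068094995
```

```bash
cat > chain.py <<'E'
import sys
from h import *
def chain(pts):
    for a,b in zip(pts,pts[1:]):
        p=np.radians(a[3]); d=np.subtract(b[:3],a[:3]); c,s=np.cos(p),np.sin(p)
        print(a,'->',b,'slide',np.round([-c*d[0]-s*d[1],-s*d[0]+c*d[1],-d[2]],1),'drz',round(-(b[3]-a[3])/8,2))
chain(eval(sys.argv[1]))
E
python3 go.py 567.3 -65.1 150 85.5
python3 chain.py "[(567.3,-65.1,160,85.5),(566,323.5,160,168),(570.4,-25.2,160,85.5),(524.9,332.3,160,168),(573.6,14.6,160,85.5),(483.9,341.1,160,168),(576.7,54.5,160,85.5),(442.8,349.9,160,168)]"
```

```text
t 20.7 at [ 435.  -176.3  198.3] w 85.3 slide [-121.1 -123.3   48.3] dr [ 0.001 -0.001  0.009]
(567.3, -65.1, 160, 85.5) -> (566, 323.5, 160, 168) slide [-387.3   31.8   -0. ] drz -10.31
(566, 323.5, 160, 168) -> (570.4, -25.2, 160, 85.5) slide [ 76.8 340.2  -0. ] drz 10.31
(570.4, -25.2, 160, 85.5) -> (524.9, 332.3, 160, 168) slide [-352.8   73.4   -0. ] drz -10.31
(524.9, 332.3, 160, 168) -> (573.6, 14.6, 160, 85.5) slide [113.7 300.6  -0. ] drz 10.31
(573.6, 14.6, 160, 85.5) -> (483.9, 341.1, 160, 168) slide [-318.5  115.    -0. ] drz -10.31
(483.9, 341.1, 160, 168) -> (576.7, 54.5, 160, 85.5) slide [150.4 261.   -0. ] drz 10.31
(576.7, 54.5, 160, 85.5) -> (442.8, 349.9, 160, 168) slide [-284.   156.7   -0. ] drz -10.31
```

Emit:
step_arm:
  motion:
    - {"dr":[0,0,0],"slide":[-20,-20,0],"jaw":85}
    - {"dr":[0,0,0],"slide":[-45,-45,5],"jaw":75}
    - {"dr":[0,0,0],"slide":[-70,-70,15],"jaw":65}
    - {"dr":[0,0,0],"slide":[-95,-95,30],"jaw":60}
    - {"dr":[0,0,0],"slide":[-115,-117,40],"jaw":60}
    - {"dr":[0,0,0],"slide":[-121,-123,48],"jaw":60}
    - {"dr":[0,0,0],"slide":[-121,-123,48],"jaw":60}
    - {"dr":[0,0,0],"slide":[-121,-123,48],"jaw":60}

```text
clock: 21.7
position: [566.5, -64.2, 150.7]
ee_rot: [-0.68, 0.733, -0.0, 0.0]
contact_force: [0.5, -1.0, -0.1]
gripper_width: 60.1
grasp_force: 0.0
```

Emit:
step_arm:
  motion:
    - {"dr":[0,0,0],"slide":[0,0,30],"jaw":60}
    - {"dr":[0,0,0],"slide":[0,0,60],"jaw":60}
    - {"dr":[0,0,0],"slide":[0,0,85],"jaw":60}
    - {"dr":[0,0,0],"slide":[0,0,95],"jaw":60}
    - {"dr":[0,0,0],"slide":[0,0,96],"jaw":60}
    - {"dr":[0,0,0],"slide":[0,0,96],"jaw":45}
    - {"dr":[0,0,0],"slide":[0,0,96],"jaw":28}
    - {"dr":[0,0,0],"slide":[0,0,96],"jaw":22}

```text
clock: 22.7
position: [568.0, -63.8, 55.7]
ee_rot: [-0.68, 0.733, -0.001, 0.001]
contact_force: [-1.1, 0.3, 5.9]
gripper_width: 30.8
grasp_force: 59.2
```

Emit:
step_arm:
  motion:
    - {"dr":[0,0,0],"slide":[0,0,0],"jaw":22}
    - {"dr":[0,0,0],"slide":[0,0,0],"jaw":22}
    - {"dr":[0,0,0],"slide":[0,0,-10],"jaw":22}
    - {"dr":[0,0,0],"slide":[0,0,-30],"jaw":22}
    - {"dr":[0,0,0],"slide":[0,0,-60],"jaw":22}
    - {"dr":[0,0,0],"slide":[0,0,-90],"jaw":22}
    - {"dr":[0,0,0],"slide":[0,0,-106],"jaw":22}
    - {"dr":[0,0,0],"slide":[0,0,-106],"jaw":22}

```text
clock: 23.7
position: [567.3, -63.7, 161.1]
ee_rot: [-0.68, 0.733, -0.0, 0.001]
contact_force: [-0.3, 0.9, -1.8]
gripper_width: 30.7
grasp_force: 60.0
```

```bash
python3 go.py 566 323.5 160 168
```

```text
t 23.7 at [567.3 -63.7 161.1] w 30.7 slide [-386.    30.4    1.3] dr [-1.300e-02 -4.000e-03 -1.029e+01]
```

Emit:
step_arm:
  motion:
    - {"dr":[0,0,-1.28],"slide":[-40,4,0],"jaw":22}
    - {"dr":[0,0,-2.56],"slide":[-90,7,0],"jaw":22}
    - {"dr":[0,0,-3.84],"slide":[-140,11,0],"jaw":22}
    - {"dr":[0,0,-5.12],"slide":[-190,15,0],"jaw":22}
    - {"dr":[0,0,-6.4],"slide":[-240,19,0],"jaw":22}
    - {"dr":[0,0,-7.7],"slide":[-290,23,0],"jaw":22}
    - {"dr":[0,0,-9],"slide":[-340,27,0],"jaw":22}
    - {"dr":[0,0,-10.3],"slide":[-386,30,0],"jaw":22}

```text
clock: 24.7
position: [565.0, 324.6, 158.0]
ee_rot: [0.995, -0.101, -0.002, 0.001]
contact_force: [0.0, 0.2, -1.1]
gripper_width: 31.0
grasp_force: 60.2
```

```bash
python3 go.py 566 323.5 28 168; python3 -c "
from h import *
a=snap('top');b=snap('side')
cv2.imwrite('pics/pair8.png',np.hstack([cv2.resize(a[180:300,140:260],None,fx=3.3,fy=3.3),cv2.resize(b[185:305,190:310],None,fx=3.3,fy=3.3)]))"
```

```text
t 24.7 at [565.  324.6 158. ] w 31.0 slide [  1.6   0.5 130. ] dr [0.021 0.02  0.056]
```

View pics/pair8.png

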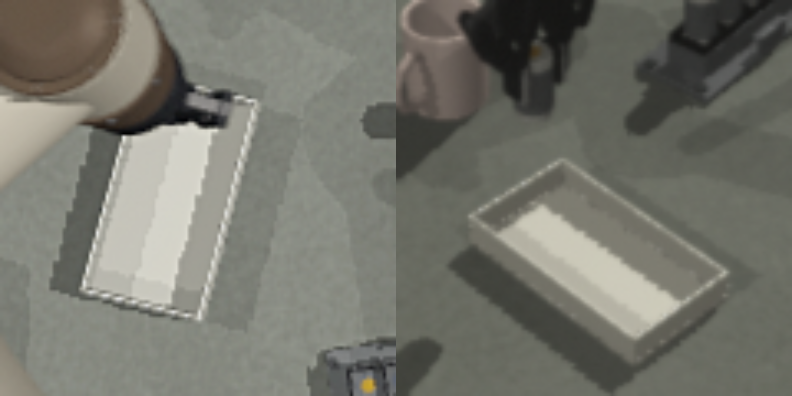

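The tray is clear below the held cell, with its rim in pair8 left at (205,85) to (200,318). I'll lower the cell and release it there.

Emit:
step_arm:
  motion:
    - {"dr":[0,0,0],"slide":[1,0,35],"jaw":22}
    - {"dr":[0,0,0],"slide":[1,0,70],"jaw":22}
    - {"dr":[0,0,0],"slide":[1,0,100],"jaw":22}
    - {"dr":[0,0,0],"slide":[1,0,118],"jaw":22}
    - {"dr":[0,0,0],"slide":[1,0,125],"jaw":22}
    - {"dr":[0,0,0],"slide":[1,0,129],"jaw":22}
    - {"dr":[0,0,0],"slide":[1,0,130],"jaw":22}
    - {"dr":[0,0,0],"slide":[1,0,130],"jaw":22}

```text
clock: 25.8
position: [567.5, 323.5, 31.2]
ee_rot: [0.995, -0.104, 0.001, -0.001]
contact_force: [0.4, 0.9, -0.7]
gripper_width: 30.7
grasp_force: 60.2
```

Emit:
step_arm:
  motion:
    - {"dr":[0,0,0],"slide":[0,0,2],"jaw":22}
    - {"dr":[0,0,0],"slide":[0,0,3],"jaw":22}
    - {"dr":[0,0,0],"slide":[0,0,4],"jaw":22}
    - {"dr":[0,0,0],"slide":[0,0,4],"jaw":22}
    - {"dr":[0,0,0],"slide":[0,0,4],"jaw":36}
    - {"dr":[0,0,0],"slide":[0,0,4],"jaw":44}
    - {"dr":[0,0,0],"slide":[0,0,4],"jaw":52}
    - {"dr":[0,0,0],"slide":[0,0,4],"jaw":52}

```text
clock: 26.8
position: [567.1, 323.2, 26.3]
ee_rot: [0.995, -0.104, 0.0, -0.0]
contact_force: [-0.1, 1.0, -0.4]
gripper_width: 52.0
grasp_force: 0.0
```

Emit:
step_arm:
  motion:
    - {"dr":[0,0,0],"slide":[0,0,-8],"jaw":52}
    - {"dr":[0,0,0],"slide":[0,0,-20],"jaw":52}
    - {"dr":[0,0,0],"slide":[0,0,-40],"jaw":52}
    - {"dr":[0,0,0],"slide":[0,0,-70],"jaw":52}
    - {"dr":[0,0,0],"slide":[0,0,-100],"jaw":56}
    - {"dr":[0,0,0],"slide":[0,0,-133],"jaw":60}
    - {"dr":[0,0,0],"slide":[0,0,-133],"jaw":60}
    - {"dr":[0,0,0],"slide":[0,0,-133],"jaw":60}

```text
clock: 27.8
position: [566.8, 323.0, 159.5]
ee_rot: [0.995, -0.104, -0.0, -0.0]
contact_force: [-0.4, -0.5, -0.4]
gripper_width: 60.0
grasp_force: 0.0
```

```bash
python3 go.py 570.4 -25.2 150 85.5
```

```text
t 27.8 at [566.8 323.  159.5] w 60.0 slide [ 75.5 339.9   9.3] dr [-1.0000e-03  4.0000e-03  1.0322e+01]
```

Emit:
step_arm:
  motion:
    - {"dr":[0,0,1.28],"slide":[8,36,0],"jaw":60}
    - {"dr":[0,0,2.56],"slide":[17,78,0],"jaw":60}
    - {"dr":[0,0,3.84],"slide":[27,122,0],"jaw":60}
    - {"dr":[0,0,5.12],"slide":[37,166,0],"jaw":60}
    - {"dr":[0,0,6.4],"slide":[47,210,0],"jaw":60}
    - {"dr":[0,0,7.7],"slide":[57,255,3],"jaw":60}
    - {"dr":[0,0,9],"slide":[66,300,6],"jaw":60}
    - {"dr":[0,0,10.32],"slide":[75.5,340,9],"jaw":60}

```text
clock: 28.8
position: [569.8, -26.8, 149.1]
ee_rot: [-0.677, 0.736, 0.001, -0.001]
contact_force: [0.9, 0.3, -0.1]
gripper_width: 59.6
grasp_force: 0.0
```

```bash
python3 go.py 570.4 -25.2 55 85.5
```

```text
t 28.8 at [569.8 -26.8 149.1] w 59.6 slide [-1.7 -0.7 94.1] dr [ 0.018 -0.004 -0.042]
```

Emit:
step_arm:
  motion:
    - {"dr":[0,0,0],"slide":[-1,-0.5,30],"jaw":60}
    - {"dr":[0,0,0],"slide":[-1,-0.5,60],"jaw":60}
    - {"dr":[0,0,0],"slide":[-1,-0.5,85],"jaw":60}
    - {"dr":[0,0,0],"slide":[-1,-0.5,94],"jaw":60}
    - {"dr":[0,0,0],"slide":[-1,-0.5,94],"jaw":60}
    - {"dr":[0,0,0],"slide":[-1,-0.5,94],"jaw":45}
    - {"dr":[0,0,0],"slide":[-1,-0.5,94],"jaw":28}
    - {"dr":[0,0,0],"slide":[-1,-0.5,94],"jaw":22}

```text
clock: 29.8
position: [572.2, -24.0, 57.6]
ee_rot: [-0.679, 0.734, -0.001, 0.001]
contact_force: [-0.5, -0.3, 3.3]
gripper_width: 30.8
grasp_force: 59.2
```

Emit:
step_arm:
  motion:
    - {"dr":[0,0,0],"slide":[0,0,0],"jaw":22}
    - {"dr":[0,0,0],"slide":[0,0,0],"jaw":22}
    - {"dr":[0,0,0],"slide":[0,0,-10],"jaw":22}
    - {"dr":[0,0,0],"slide":[0,0,-30],"jaw":22}
    - {"dr":[0,0,0],"slide":[0,0,-60],"jaw":22}
    - {"dr":[0,0,0],"slide":[0,0,-90],"jaw":22}
    - {"dr":[0,0,0],"slide":[0,0,-105],"jaw":22}
    - {"dr":[0,0,0],"slide":[0,0,-105],"jaw":22}

```text
clock: 30.8
position: [571.6, -24.1, 162.0]
ee_rot: [-0.679, 0.734, -0.0, 0.001]
contact_force: [0.6, 0.0, -1.8]
gripper_width: 30.7
grasp_force: 59.6
```

```bash
python3 go.py 524.9 332.3 160 168
```

```text
t 30.8 at [571.6 -24.1 162. ] w 30.7 slide [-351.6   74.4    2.2] dr [-1.300e-02 -3.000e-03 -1.031e+01]
```

Emit:
step_arm:
  motion:
    - {"dr":[0,0,-1.28],"slide":[-35,8,0],"jaw":22}
    - {"dr":[0,0,-2.56],"slide":[-80,17,0],"jaw":22}
    - {"dr":[0,0,-3.84],"slide":[-125,27,0],"jaw":22}
    - {"dr":[0,0,-5.12],"slide":[-170,36,0],"jaw":22}
    - {"dr":[0,0,-6.4],"slide":[-215,46,0],"jaw":22}
    - {"dr":[0,0,-7.7],"slide":[-260,55,0],"jaw":22}
    - {"dr":[0,0,-9],"slide":[-305,65,0],"jaw":22}
    - {"dr":[0,0,-10.3],"slide":[-351.5,74.5,2],"jaw":22}

```text
clock: 31.8
position: [523.4, 332.9, 157.3]
ee_rot: [0.995, -0.102, -0.001, 0.001]
contact_force: [1.5, 0.1, -2.1]
gripper_width: 30.7
grasp_force: 59.9
```

```bash
python3 go.py 524.9 332.3 29.5 168
```

```text
t 31.8 at [523.4 332.9 157.3] w 30.7 slide [  1.9  -0.  127.8] dr [0.019 0.016 0.032]
```

Emit:
step_arm:
  motion:
    - {"dr":[0,0,0],"slide":[1,0,35],"jaw":22}
    - {"dr":[0,0,0],"slide":[1,0,70],"jaw":22}
    - {"dr":[0,0,0],"slide":[1,0,100],"jaw":22}
    - {"dr":[0,0,0],"slide":[1,0,118],"jaw":22}
    - {"dr":[0,0,0],"slide":[1,0,125],"jaw":22}
    - {"dr":[0,0,0],"slide":[1,0,128],"jaw":22}
    - {"dr":[0,0,0],"slide":[1,0,129],"jaw":22}
    - {"dr":[0,0,0],"slide":[1,0,130],"jaw":22}

```text
clock: 32.8
position: [525.9, 332.3, 30.3]
ee_rot: [0.994, -0.105, 0.001, -0.001]
contact_force: [-0.1, -0.3, -0.7]
gripper_width: 30.5
grasp_force: 59.9
```

Emit:
step_arm:
  motion:
    - {"dr":[0,0,0],"slide":[0,0,1],"jaw":22}
    - {"dr":[0,0,0],"slide":[0,0,1.5],"jaw":22}
    - {"dr":[0,0,0],"slide":[0,0,1.5],"jaw":22}
    - {"dr":[0,0,0],"slide":[0,0,1.5],"jaw":22}
    - {"dr":[0,0,0],"slide":[0,0,1.5],"jaw":36}
    - {"dr":[0,0,0],"slide":[0,0,1.5],"jaw":44}
    - {"dr":[0,0,0],"slide":[0,0,1.5],"jaw":52}
    - {"dr":[0,0,0],"slide":[0,0,1.5],"jaw":52}

```text
clock: 33.8
position: [525.5, 331.8, 27.6]
ee_rot: [0.994, -0.105, -0.0, 0.0]
contact_force: [-0.5, -0.4, 0.1]
gripper_width: 51.6
grasp_force: 0.0
```

Emit:
step_arm:
  motion:
    - {"dr":[0,0,0],"slide":[0,0,-8],"jaw":52}
    - {"dr":[0,0,0],"slide":[0,0,-20],"jaw":52}
    - {"dr":[0,0,0],"slide":[0,0,-40],"jaw":52}
    - {"dr":[0,0,0],"slide":[0,0,-70],"jaw":52}
    - {"dr":[0,0,0],"slide":[0,0,-100],"jaw":56}
    - {"dr":[0,0,0],"slide":[0,0,-131],"jaw":60}
    - {"dr":[0,0,0],"slide":[0,0,-131],"jaw":60}
    - {"dr":[0,0,0],"slide":[0,0,-131],"jaw":60}

```text
clock: 34.8
position: [525.1, 331.6, 158.9]
ee_rot: [0.994, -0.105, -0.0, -0.0]
contact_force: [0.3, 0.0, 1.2]
gripper_width: 59.9
grasp_force: 0.0
```

```bash
python3 go.py 573.6 15.2 150 85.5
```

```text
t 34.8 at [525.1 331.6 158.9] w 59.9 slide [113.7 299.3   8.8] dr [1.0000e-03 3.0000e-03 1.0302e+01]
```

Emit:
step_arm:
  motion:
    - {"dr":[0,0,1.28],"slide":[12,32,0],"jaw":60}
    - {"dr":[0,0,2.56],"slide":[26,69,0],"jaw":60}
    - {"dr":[0,0,3.84],"slide":[40,107,0],"jaw":60}
    - {"dr":[0,0,5.12],"slide":[55,146,0],"jaw":60}
    - {"dr":[0,0,6.4],"slide":[70,185,0],"jaw":60}
    - {"dr":[0,0,7.7],"slide":[85,225,3],"jaw":60}
    - {"dr":[0,0,9],"slide":[100,264,6],"jaw":60}
    - {"dr":[0,0,10.3],"slide":[113.5,299,9],"jaw":60}

```text
clock: 35.8
position: [573.3, 14.1, 148.5]
ee_rot: [-0.677, 0.736, 0.001, -0.001]
contact_force: [1.3, 0.7, -0.0]
gripper_width: 60.1
grasp_force: 0.0
```

```bash
python3 go.py 573.6 15.2 55 85.5
```

```text
t 35.8 at [573.3  14.1 148.5] w 60.1 slide [-1.2 -0.5 93.5] dr [ 0.018 -0.006 -0.042]
```

Emit:
step_arm:
  motion:
    - {"dr":[0,0,0],"slide":[-0.5,-0.5,30],"jaw":60}
    - {"dr":[0,0,0],"slide":[-0.5,-0.5,60],"jaw":60}
    - {"dr":[0,0,0],"slide":[-0.5,-0.5,85],"jaw":60}
    - {"dr":[0,0,0],"slide":[-0.5,-0.5,94],"jaw":60}
    - {"dr":[0,0,0],"slide":[-0.5,-0.5,94],"jaw":60}
    - {"dr":[0,0,0],"slide":[-0.5,-0.5,94],"jaw":45}
    - {"dr":[0,0,0],"slide":[-0.5,-0.5,94],"jaw":28}
    - {"dr":[0,0,0],"slide":[-0.5,-0.5,94],"jaw":22}

```text
clock: 36.8
position: [575.3, 16.4, 57.1]
ee_rot: [-0.679, 0.734, -0.001, 0.001]
contact_force: [-0.6, 0.3, 4.7]
gripper_width: 31.0
grasp_force: 59.2
```

Emit:
step_arm:
  motion:
    - {"dr":[0,0,0],"slide":[0,0,0],"jaw":22}
    - {"dr":[0,0,0],"slide":[0,0,0],"jaw":22}
    - {"dr":[0,0,0],"slide":[0,0,-10],"jaw":22}
    - {"dr":[0,0,0],"slide":[0,0,-30],"jaw":22}
    - {"dr":[0,0,0],"slide":[0,0,-60],"jaw":22}
    - {"dr":[0,0,0],"slide":[0,0,-90],"jaw":22}
    - {"dr":[0,0,0],"slide":[0,0,-105],"jaw":22}
    - {"dr":[0,0,0],"slide":[0,0,-105],"jaw":22}

```text
clock: 37.8
position: [574.7, 16.3, 161.5]
ee_rot: [-0.679, 0.734, -0.0, 0.001]
contact_force: [-0.4, -0.9, -1.2]
gripper_width: 30.7
grasp_force: 59.8
```

```bash
python3 go.py 483.9 341.1 160 168
```

```text
t 37.8 at [574.7  16.3 161.5] w 30.7 slide [-316.7  115.8    1.6] dr [-1.200e-02 -2.000e-03 -1.031e+01]
```

Emit:
step_arm:
  motion:
    - {"dr":[0,0,-1.28],"slide":[-34,12,0],"jaw":22}
    - {"dr":[0,0,-2.56],"slide":[-74,27,0],"jaw":22}
    - {"dr":[0,0,-3.84],"slide":[-115,42,0],"jaw":22}
    - {"dr":[0,0,-5.12],"slide":[-156,57,0],"jaw":22}
    - {"dr":[0,0,-6.4],"slide":[-197,72,0],"jaw":22}
    - {"dr":[0,0,-7.7],"slide":[-238,87,0],"jaw":22}
    - {"dr":[0,0,-9],"slide":[-278,102,0],"jaw":22}
    - {"dr":[0,0,-10.3],"slide":[-316.5,116,1.5],"jaw":22}

```text
clock: 38.8
position: [482.2, 341.4, 157.4]
ee_rot: [0.995, -0.102, -0.001, 0.001]
contact_force: [0.5, -0.1, -1.2]
gripper_width: 30.7
grasp_force: 60.1
```

```bash
python3 go.py 483.9 341.1 29 168
```

```text
t 38.8 at [482.2 341.4 157.4] w 30.7 slide [  2.   -0.4 128.4] dr [0.02  0.015 0.034]
```

Emit:
step_arm:
  motion:
    - {"dr":[0,0,0],"slide":[0.5,0,35],"jaw":22}
    - {"dr":[0,0,0],"slide":[0.5,0,70],"jaw":22}
    - {"dr":[0,0,0],"slide":[0.5,0,100],"jaw":22}
    - {"dr":[0,0,0],"slide":[0.5,0,118],"jaw":22}
    - {"dr":[0,0,0],"slide":[0.5,0,125],"jaw":22}
    - {"dr":[0,0,0],"slide":[0.5,0,128],"jaw":22}
    - {"dr":[0,0,0],"slide":[0.5,0,130],"jaw":22}
    - {"dr":[0,0,0],"slide":[0.5,0,131],"jaw":22}

```text
clock: 39.8
position: [484.3, 341.0, 28.9]
ee_rot: [0.994, -0.105, 0.0, -0.001]
contact_force: [-0.2, -0.0, -1.6]
gripper_width: 30.9
grasp_force: 60.1
```

Emit:
step_arm:
  motion:
    - {"dr":[0,0,0],"slide":[0,0,0.5],"jaw":22}
    - {"dr":[0,0,0],"slide":[0,0,1],"jaw":22}
    - {"dr":[0,0,0],"slide":[0,0,1],"jaw":22}
    - {"dr":[0,0,0],"slide":[0,0,1],"jaw":22}
    - {"dr":[0,0,0],"slide":[0,0,1],"jaw":36}
    - {"dr":[0,0,0],"slide":[0,0,1],"jaw":44}
    - {"dr":[0,0,0],"slide":[0,0,1],"jaw":52}
    - {"dr":[0,0,0],"slide":[0,0,1],"jaw":52}

```text
clock: 40.8
position: [484.0, 340.7, 27.1]
ee_rot: [0.994, -0.105, -0.0, 0.0]
contact_force: [0.2, 0.3, 0.6]
gripper_width: 51.6
grasp_force: 0.0
```

Emit:
step_arm:
  motion:
    - {"dr":[0,0,0],"slide":[0,0,-8],"jaw":52}
    - {"dr":[0,0,0],"slide":[0,0,-20],"jaw":52}
    - {"dr":[0,0,0],"slide":[0,0,-40],"jaw":52}
    - {"dr":[0,0,0],"slide":[0,0,-70],"jaw":52}
    - {"dr":[0,0,0],"slide":[0,0,-100],"jaw":56}
    - {"dr":[0,0,0],"slide":[0,0,-131],"jaw":60}
    - {"dr":[0,0,0],"slide":[0,0,-131],"jaw":60}
    - {"dr":[0,0,0],"slide":[0,0,-131],"jaw":60}

```text
clock: 41.8
position: [483.7, 340.4, 158.5]
ee_rot: [0.994, -0.105, -0.0, -0.0]
contact_force: [-0.2, -0.1, -0.9]
gripper_width: 59.9
grasp_force: 0.0
```

```bash
python3 go.py 576.9 55.5 150 85.5
```

```text
t 41.8 at [483.7 340.4 158.5] w 59.9 slide [150.8 259.1   8.4] dr [0.0000e+00 4.0000e-03 1.0302e+01]
```

Emit:
step_arm:
  motion:
    - {"dr":[0,0,1.28],"slide":[16,28,0],"jaw":60}
    - {"dr":[0,0,2.56],"slide":[34,58,0],"jaw":60}
    - {"dr":[0,0,3.84],"slide":[53,91,0],"jaw":60}
    - {"dr":[0,0,5.12],"slide":[73,126,0],"jaw":60}
    - {"dr":[0,0,6.4],"slide":[93,160,0],"jaw":60}
    - {"dr":[0,0,7.7],"slide":[113,194,3],"jaw":60}
    - {"dr":[0,0,9],"slide":[133,228,6],"jaw":60}
    - {"dr":[0,0,10.3],"slide":[150.5,258.5,9],"jaw":60}

```text
clock: 42.8
position: [576.7, 54.8, 148.0]
ee_rot: [-0.677, 0.736, 0.001, -0.001]
contact_force: [0.7, -0.6, 0.2]
gripper_width: 59.9
grasp_force: 0.0
```

```bash
python3 go.py 576.9 55.5 55 85.5
```

```text
t 42.8 at [576.7  54.8 148. ] w 59.9 slide [-0.8 -0.4 93. ] dr [ 0.018 -0.007 -0.042]
```

Emit:
step_arm:
  motion:
    - {"dr":[0,0,0],"slide":[0,-0.5,30],"jaw":60}
    - {"dr":[0,0,0],"slide":[0,-0.5,60],"jaw":60}
    - {"dr":[0,0,0],"slide":[0,-0.5,85],"jaw":60}
    - {"dr":[0,0,0],"slide":[0,-0.5,94],"jaw":60}
    - {"dr":[0,0,0],"slide":[0,-0.5,94],"jaw":60}
    - {"dr":[0,0,0],"slide":[0,-0.5,94],"jaw":45}
    - {"dr":[0,0,0],"slide":[0,-0.5,94],"jaw":28}
    - {"dr":[0,0,0],"slide":[0,-0.5,94],"jaw":22}

```text
clock: 43.8
position: [578.6, 56.7, 56.7]
ee_rot: [-0.679, 0.734, -0.001, 0.001]
contact_force: [0.4, -0.2, 4.1]
gripper_width: 30.7
grasp_force: 59.3
```

Emit:
step_arm:
  motion:
    - {"dr":[0,0,0],"slide":[0,0,0],"jaw":22}
    - {"dr":[0,0,0],"slide":[0,0,0],"jaw":22}
    - {"dr":[0,0,0],"slide":[0,0,-10],"jaw":22}
    - {"dr":[0,0,0],"slide":[0,0,-30],"jaw":22}
    - {"dr":[0,0,0],"slide":[0,0,-60],"jaw":22}
    - {"dr":[0,0,0],"slide":[0,0,-90],"jaw":22}
    - {"dr":[0,0,0],"slide":[0,0,-105],"jaw":22}
    - {"dr":[0,0,0],"slide":[0,0,-105],"jaw":22}

```text
clock: 44.8
position: [577.7, 56.5, 161.0]
ee_rot: [-0.679, 0.734, -0.0, 0.001]
contact_force: [-0.2, 0.1, -2.5]
gripper_width: 30.8
grasp_force: 60.1
```

```bash
python3 go.py 442.8 349.9 160 168
```

```text
t 44.8 at [577.7  56.5 161. ] w 30.8 slide [-282.   157.4    1.1] dr [ -0.011  -0.    -10.311]
```

Emit:
step_arm:
  motion:
    - {"dr":[0,0,-1.28],"slide":[-30,17,0],"jaw":22}
    - {"dr":[0,0,-2.56],"slide":[-66,37,0],"jaw":22}
    - {"dr":[0,0,-3.84],"slide":[-102,57,0],"jaw":22}
    - {"dr":[0,0,-5.12],"slide":[-139,77,0],"jaw":22}
    - {"dr":[0,0,-6.4],"slide":[-176,98,0],"jaw":22}
    - {"dr":[0,0,-7.7],"slide":[-213,119,0],"jaw":22}
    - {"dr":[0,0,-9],"slide":[-249,139,0],"jaw":22}
    - {"dr":[0,0,-10.3],"slide":[-282,157.5,1],"jaw":22}

```text
clock: 45.8
position: [441.0, 350.3, 157.5]
ee_rot: [0.995, -0.102, -0.001, 0.001]
contact_force: [0.0, 0.1, -1.4]
gripper_width: 30.7
grasp_force: 60.3
```

```bash
python3 go.py 442.8 349.9 29 168
```

```text
t 45.8 at [441.  350.3 157.5] w 30.7 slide [  2.1  -0.4 128.4] dr [0.022 0.014 0.035]
```

Emit:
step_arm:
  motion:
    - {"dr":[0,0,0],"slide":[0.5,0,35],"jaw":22}
    - {"dr":[0,0,0],"slide":[0.5,0,70],"jaw":22}
    - {"dr":[0,0,0],"slide":[0.5,0,100],"jaw":22}
    - {"dr":[0,0,0],"slide":[0.5,0,118],"jaw":22}
    - {"dr":[0,0,0],"slide":[0.5,0,125],"jaw":22}
    - {"dr":[0,0,0],"slide":[0.5,0,128],"jaw":22}
    - {"dr":[0,0,0],"slide":[0.5,0,130],"jaw":22}
    - {"dr":[0,0,0],"slide":[0.5,0,131],"jaw":22}

```text
clock: 46.8
position: [443.3, 350.0, 28.8]
ee_rot: [0.994, -0.105, 0.0, -0.001]
contact_force: [0.5, 1.0, -1.0]
gripper_width: 30.4
grasp_force: 60.3
```

Emit:
step_arm:
  motion:
    - {"dr":[0,0,0],"slide":[0,0,0.5],"jaw":22}
    - {"dr":[0,0,0],"slide":[0,0,1],"jaw":22}
    - {"dr":[0,0,0],"slide":[0,0,1],"jaw":22}
    - {"dr":[0,0,0],"slide":[0,0,1],"jaw":22}
    - {"dr":[0,0,0],"slide":[0,0,1],"jaw":36}
    - {"dr":[0,0,0],"slide":[0,0,1],"jaw":44}
    - {"dr":[0,0,0],"slide":[0,0,1],"jaw":52}
    - {"dr":[0,0,0],"slide":[0,0,1],"jaw":52}

```text
clock: 47.8
position: [443.1, 349.7, 27.3]
ee_rot: [0.994, -0.105, -0.0, 0.0]
contact_force: [0.3, -0.4, 0.5]
gripper_width: 52.0
grasp_force: 0.0
```

Emit:
step_arm:
  motion:
    - {"dr":[0,0,0],"slide":[0,0,-8],"jaw":52}
    - {"dr":[0,0,0],"slide":[0,0,-20],"jaw":52}
    - {"dr":[0,0,0],"slide":[0,0,-40],"jaw":52}
    - {"dr":[0,0,0],"slide":[0,0,-70],"jaw":52}
    - {"dr":[0,0,0],"slide":[0,0,-100],"jaw":56}
    - {"dr":[0,0,0],"slide":[0,0,-140],"jaw":60}
    - {"dr":[0,0,0],"slide":[0,30,-160],"jaw":85}
    - {"dr":[0,0,0],"slide":[0,80,-160],"jaw":85}

```text
clock: 48.8
position: [427.4, 272.4, 190.3]
ee_rot: [0.995, -0.104, 0.002, -0.002]
contact_force: [0.2, -0.3, -0.5]
gripper_width: 84.9
grasp_force: 0.0
```

Emit:
step_arm:
  motion:
    - {"dr":[0,0,1.28],"slide":[0,35,0],"jaw":85}
    - {"dr":[0,0,2.56],"slide":[0,75,0],"jaw":85}
    - {"dr":[0,0,3.84],"slide":[0,115,0],"jaw":85}
    - {"dr":[0,0,5.12],"slide":[0,155,0],"jaw":85}
    - {"dr":[0,0,6.4],"slide":[0,195,0],"jaw":85}
    - {"dr":[0,0,7.7],"slide":[0,235,0],"jaw":85}
    - {"dr":[0,0,9],"slide":[0,270,0],"jaw":85}
    - {"dr":[0,0,10.3],"slide":[0,290,0],"jaw":85}

```text
clock: 49.8
position: [365.1, -13.5, 188.3]
ee_rot: [-0.676, 0.737, -0.0, 0.001]
contact_force: [0.1, 0.1, 0.2]
gripper_width: 84.9
grasp_force: 0.0
```

```bash
python3 go.py 440 -115.4 165 85.7; python3 -c "
from h import *
a=snap('top','top9.png');b=snap('side','side9.png')
cv2.imwrite('pics/pair9.png',np.hstack([cv2.resize(a[170:310,140:280],None,fx=2.85,fy=2.85),cv2.resize(b[130:310,200:400],None,fx=2,fy=2.2)]))" || ls pics
```

```text
t 49.8 at [365.1 -13.5 188.3] w 84.9 slide [ 95.2 -83.2  23.3] dr [-0.012  0.006 -0.072]
crop0.png
pair1.png
pair2.png
pair3.png
pair7.png
pair8.png
s4.png
s5.png
s6.png
side0.png
side7.png
side9.png
top0.png
top7.png
top9.pngTraceback (most recent call last):
  File "<string>", line 4, in <module>
    cv2.imwrite('pics/pair9.png',np.hstack([cv2.resize(a[170:310,140:280],None,fx=2.85,fy=2.85),cv2.resize(b[130:310,200:400],None,fx=2,fy=2.2)]))
                                 ~~~~~~~~~^^^^^^^^^^^^^^^^^^^^^^^^^^^^^^^^^^^^^^^^^^^^^^^^^^^^^^^^^^^^^^^^^^^^^^^^^^^^^^^^^^^^^^^^^^^^^^^^^^^^^^^
    return _nx.concatenate(arrs, 1, dtype=dtype, casting=casting)
           ~~~~~~~~~~~~~~~^^^^^^^^^^^^^^^^^^^^^^^^^^^^^^^^^^^^^^^
ValueError: all the input array dimensions except for the concatenation axis must match exactly, but along dimension 0, the array at index 0 has size 399 and the array at index 1 has size 396
```

Run:
```python
import cv2,numpy as np
a=cv2.imread('pics/top9.png');b=cv2.imread('pics/side9.png')
cv2.imwrite('pics/pair9.png',np.hstack([cv2.resize(a[170:310,140:280],(400,440)),cv2.resize(b[130:310,200:400],(400,440))]))
```

```text
(no output)
```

View pics/pair9.png

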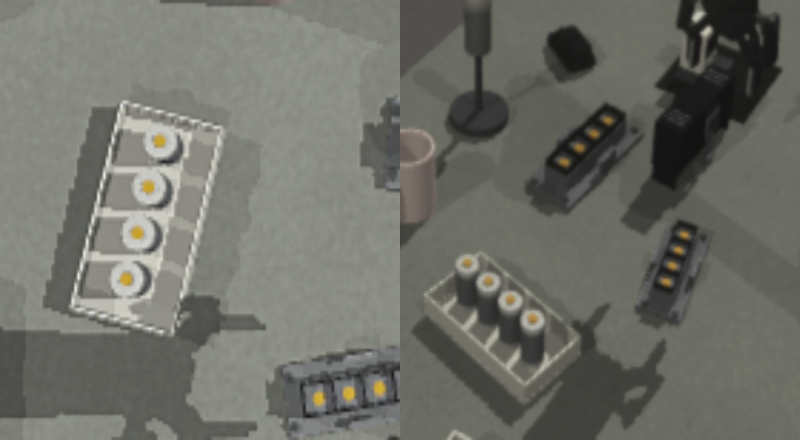

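pair9 shows all four cells standing in the tray at (162,145), (150,188), (139,234) and (128,280), and the cover standing at (695,120). Next I'll regrasp the cover and check the clock numerically.

Emit:
step_arm:
  motion:
    - {"dr":[0,0,0],"slide":[15,-13,0],"jaw":85}
    - {"dr":[0,0,0],"slide":[35,-30,0],"jaw":85}
    - {"dr":[0,0,0],"slide":[55,-48,5],"jaw":85}
    - {"dr":[0,0,0],"slide":[75,-65,10],"jaw":85}
    - {"dr":[0,0,0],"slide":[90,-79,15],"jaw":85}
    - {"dr":[0,0,-0.07],"slide":[95,-83,23],"jaw":85}
    - {"dr":[0,0,-0.07],"slide":[95,-83,23],"jaw":85}
    - {"dr":[0,0,-0.07],"slide":[95,-83,23],"jaw":85}

```text
clock: 50.9
position: [440.8, -112.8, 164.5]
ee_rot: [-0.683, 0.73, -0.0, 0.0]
contact_force: [-0.9, 0.5, -0.5]
gripper_width: 85.2
grasp_force: 0.0
```

```bash
python3 go.py 440 -115.4 46 85.7
python3 - <<'E'
from h import *
# clock white body in side view: compare now with earlier
K=np.array
for f in('side7.png','side9.png',None):
    im=cv2.imread('pics/'+f) if f else snap('side','side10.png')
    roi=im[125:215,290:370]; g=roi.min(2)
    n,l,s,c=cv2.connectedComponentsWithStats((g>105).astype(np.uint8))
    print(f,[(int(s[k][4]),(c[k]+[290,125]).round(1).tolist()) for k in range(1,n) if s[k][4]>25])
E
```

```text
t 50.9 at [ 440.8 -112.8  164.5] w 85.2 slide [  2.7   0.7 118.5] dr [-0.001  0.     0.059]
side7.png [(170, [332.0, 126.3]), (206, [356.6, 144.3]), (106, [299.2, 168.5])]
side9.png [(111, [323.8, 126.0])]
None [(65, [316.0, 125.7]), (262, [348.4, 144.4])]
```

Emit:
step_arm:
  motion:
    - {"dr":[0,0,0.06],"slide":[2.5,0.5,25],"jaw":85}
    - {"dr":[0,0,0.06],"slide":[2.5,0.5,55],"jaw":85}
    - {"dr":[0,0,0.06],"slide":[2.5,0.5,80],"jaw":85}
    - {"dr":[0,0,0.06],"slide":[2.5,0.5,98],"jaw":85}
    - {"dr":[0,0,0.06],"slide":[2.5,0.5,110],"jaw":85}
    - {"dr":[0,0,0.06],"slide":[2.5,0.5,116],"jaw":85}
    - {"dr":[0,0,0.06],"slide":[2.5,0.5,118],"jaw":85}
    - {"dr":[0,0,0.06],"slide":[2.5,0.5,118],"jaw":85}

```text
clock: 51.95
position: [440.8, -115.7, 46.7]
ee_rot: [-0.68, 0.734, -0.0, 0.0]
contact_force: [0.3, 0.0, 0.1]
gripper_width: 85.2
grasp_force: 0.0
```

Emit:
step_arm:
  motion:
    - {"dr":[0,0,0],"slide":[0,0,0],"jaw":75}
    - {"dr":[0,0,0],"slide":[0,0,0],"jaw":70}
    - {"dr":[0,0,0],"slide":[0,0,0],"jaw":66}
    - {"dr":[0,0,0],"slide":[0,0,0],"jaw":62}
    - {"dr":[0,0,0],"slide":[0,0,0],"jaw":55}
    - {"dr":[0,0,0],"slide":[0,0,0],"jaw":45}
    - {"dr":[0,0,0],"slide":[0,0,0],"jaw":45}
    - {"dr":[0,0,0],"slide":[0,0,0],"jaw":45}

```text
clock: 52.95
position: [440.0, -115.8, 48.9]
ee_rot: [-0.68, 0.733, -0.0, -0.0]
contact_force: [-8.2, 3.9, 26.7]
gripper_width: 50.3
grasp_force: 58.1
```

Emit:
step_arm:
  motion:
    - {"dr":[0,0,0],"slide":[0,0,-5],"jaw":45}
    - {"dr":[0,0,0],"slide":[0,0,-15],"jaw":45}
    - {"dr":[0,0,0],"slide":[0,0,-35],"jaw":45}
    - {"dr":[0,0,0],"slide":[0,0,-60],"jaw":45}
    - {"dr":[0,0,0],"slide":[0,0,-85],"jaw":45}
    - {"dr":[0,0,0],"slide":[0,0,-110],"jaw":45}
    - {"dr":[0,0,0],"slide":[0,0,-120],"jaw":45}
    - {"dr":[0,0,0],"slide":[0,0,-120],"jaw":45}

```text
clock: 53.95
position: [440.4, -115.7, 166.3]
ee_rot: [-0.679, 0.734, -0.0, 0.0]
contact_force: [0.1, -0.0, -1.8]
gripper_width: 48.9
grasp_force: 62.8
```

```bash
python3 go.py 573 -4.7 165 85.6;  python3 -c "
from h import *
print(arm.read_state()['wrist_torque'])"
```

```text
t 53.95 at [ 440.4 -115.7  166.3] w 48.9 slide [-120.8 -123.7    1.5] dr [-0.004  0.003 -0.   ]
[0.01921076 0.0596837  0.03183675]
```

Emit:
step_arm:
  motion:
    - {"dr":[0,0,0],"slide":[-15,-15,0],"jaw":45}
    - {"dr":[0,0,0],"slide":[-35,-35,0],"jaw":45}
    - {"dr":[0,0,0],"slide":[-55,-55,0],"jaw":45}
    - {"dr":[0,0,0],"slide":[-75,-76,0],"jaw":45}
    - {"dr":[0,0,0],"slide":[-95,-97,0],"jaw":45}
    - {"dr":[0,0,0],"slide":[-112,-114,0],"jaw":45}
    - {"dr":[0,0,0],"slide":[-121,-124,0],"jaw":45}
    - {"dr":[0,0,0],"slide":[-121,-124,0],"jaw":45}

```text
clock: 54.95
position: [573.5, -3.9, 165.1]
ee_rot: [-0.68, 0.733, 0.001, -0.001]
contact_force: [0.1, 0.0, -2.1]
gripper_width: 49.1
grasp_force: 62.7
```

```bash
python3 go.py 573.4 -4.9 110 85.6
```

```text
t 54.95 at [573.5  -3.9 165.1] w 49.1 slide [ 0.9 -0.1 55.1] dr [ 0.014 -0.004  0.007]
```

Emit:
step_arm:
  motion:
    - {"dr":[0,0,0],"slide":[0.5,0,15],"jaw":45}
    - {"dr":[0,0,0],"slide":[0.5,0,30],"jaw":45}
    - {"dr":[0,0,0],"slide":[0.5,0,45],"jaw":45}
    - {"dr":[0,0,0],"slide":[0.5,0,55],"jaw":45}
    - {"dr":[0,0,0],"slide":[0.5,0,60],"jaw":45}
    - {"dr":[0,0,0],"slide":[0.5,0,60],"jaw":45}
    - {"dr":[0,0,0],"slide":[0.5,0,60],"jaw":45}
    - {"dr":[0,0,0],"slide":[0.5,0,60],"jaw":45}

```text
clock: 55.95
position: [573.6, -5.0, 106.8]
ee_rot: [-0.68, 0.734, -0.0, 0.0]
contact_force: [-0.7, -0.5, -1.2]
gripper_width: 49.0
grasp_force: 62.8
```

```bash
python3 go.py 573.4 -4.9 62 85.6; python3 -c "
from h import *
a=snap('top','top11.png');b=snap('side','side11.png')
cv2.imwrite('pics/p11.png',cv2.resize(b[110:250,240:400],(800,600),interpolation=cv2.INTER_CUBIC))"
```

```text
t 55.95 at [573.6  -5.  106.8] w 49.0 slide [-0.1  0.2 44.8] dr [-0.008  0.002  0.002]
```

View pics/p11.png

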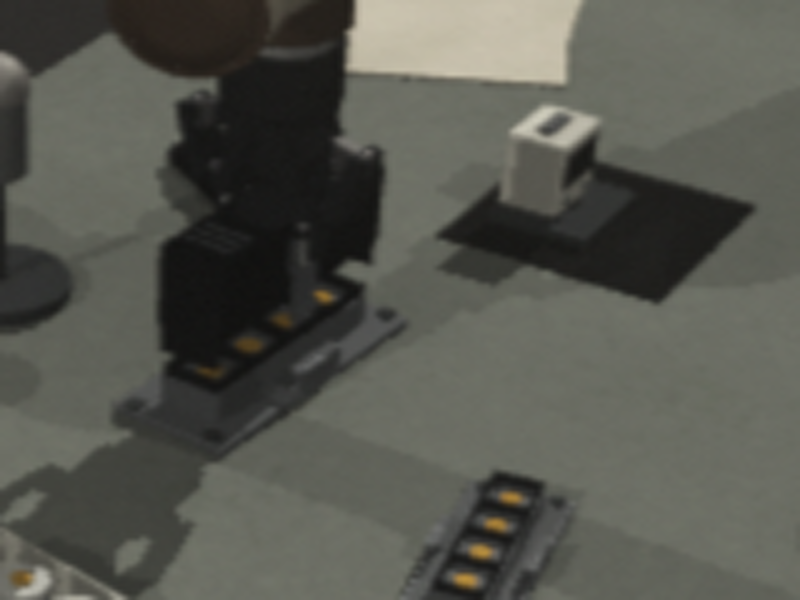

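p11 shows the cover aligned over the base. It also shows the clock knocked toward the mat's upper-left edge, at (552,160); I'll measure and mend that after refitting the cover.

Emit:
step_arm:
  motion:
    - {"dr":[0,0,0],"slide":[0,0,6],"jaw":45}
    - {"dr":[0,0,0],"slide":[0,0,13],"jaw":45}
    - {"dr":[0,0,0],"slide":[0,0,20],"jaw":45}
    - {"dr":[0,0,0],"slide":[0,0,27],"jaw":45}
    - {"dr":[0,0,0],"slide":[0,0,33],"jaw":45}
    - {"dr":[0,0,0],"slide":[0,0,38],"jaw":45}
    - {"dr":[0,0,0],"slide":[0,0,42],"jaw":45}
    - {"dr":[0,0,0],"slide":[0,0,44],"jaw":45}

```text
clock: 57.05
position: [573.7, -5.0, 62.3]
ee_rot: [-0.68, 0.734, -0.0, 0.0]
contact_force: [1.6, 1.2, -1.1]
gripper_width: 49.3
grasp_force: 62.9
```

```bash
python3 go.py 573.4 -4.9 59 85.6
python3 - <<'E'
from m import *
F=lambda l:[((x+.5)/5-.5+240,(y+.5)*140/600-.5+110) for x,y in l]
poly('side',F([(510,133),(548,105),(602,118),(566,148)]),81,'clocktop')
poly('side',F([(635,188),(580,248)]),13,'foot front edge -x')
print(onz('side',F([(635,188)])[0],13),onz('side',F([(580,248)])[0],3))
E
```

```text
t 57.05 at [573.7  -5.   62.3] w 49.3 slide [-0.1  0.3  3.3] dr [-0.007  0.002  0.001]
clocktop ctr [ 517.7 -309.7] edges [56.2 40.8 57.9 42.4] ang [ -92.4 -177.1   89.4    0.5]
foot front edge -x ctr [ 467.5 -305.5] edges [106. 106.] ang [ 93.1 -86.9]
[ 470.35343095 -358.44259307   13.        ] [ 470.0690126  -267.17141891    3.        ]
```

Emit:
step_arm:
  motion:
    - {"dr":[0,0,0],"slide":[0,0,1],"jaw":45}
    - {"dr":[0,0,0],"slide":[0,0,2],"jaw":45}
    - {"dr":[0,0,0],"slide":[0,0,3],"jaw":45}
    - {"dr":[0,0,0],"slide":[0,0,4],"jaw":45}
    - {"dr":[0,0,0],"slide":[0,0,4.5],"jaw":45}
    - {"dr":[0,0,0],"slide":[0,0,5],"jaw":45}
    - {"dr":[0,0,0],"slide":[0,0,5],"jaw":45}
    - {"dr":[0,0,0],"slide":[0,0,5],"jaw":45}

```text
clock: 58.05
position: [573.8, -5.0, 59.7]
ee_rot: [-0.68, 0.733, -0.001, 0.001]
contact_force: [-3.6, 1.2, 11.7]
gripper_width: 49.1
grasp_force: 66.5
```

Emit:
step_arm:
  motion:
    - {"dr":[0,0,0],"slide":[0,0,1],"jaw":45}
    - {"dr":[0,0,0],"slide":[0,0,2],"jaw":45}
    - {"dr":[0,0,0],"slide":[0,0,2.5],"jaw":45}
    - {"dr":[0,0,0],"slide":[0,0,2.5],"jaw":45}
    - {"dr":[0,0,0],"slide":[0,0,2.5],"jaw":45}
    - {"dr":[0,0,0],"slide":[0,0,2.5],"jaw":45}
    - {"dr":[0,0,0],"slide":[0,0,2.5],"jaw":45}
    - {"dr":[0,0,0],"slide":[0,0,2.5],"jaw":45}

```text
clock: 59.05
position: [573.8, -5.0, 59.6]
ee_rot: [-0.68, 0.733, -0.001, 0.001]
contact_force: [-7.4, 2.4, 24.3]
gripper_width: 49.0
grasp_force: 70.1
```

Emit:
step_arm:
  motion:
    - {"dr":[0,0,0],"slide":[0,0,0],"jaw":54}
    - {"dr":[0,0,0],"slide":[0,0,0],"jaw":60}
    - {"dr":[0,0,0],"slide":[0,0,0],"jaw":66}
    - {"dr":[0,0,0],"slide":[0,0,0],"jaw":72}
    - {"dr":[0,0,0],"slide":[0,0,0],"jaw":85}
    - {"dr":[0,0,0],"slide":[0,0,0],"jaw":85}
    - {"dr":[0,0,0],"slide":[0,0,0],"jaw":85}
    - {"dr":[0,0,0],"slide":[0,0,0],"jaw":85}

```text
clock: 60.05
position: [573.2, -5.1, 54.8]
ee_rot: [-0.679, 0.734, 0.0, -0.0]
contact_force: [0.2, 0.1, -0.3]
gripper_width: 84.6
grasp_force: 0.0
```

Emit:
step_arm:
  motion:
    - {"dr":[0,0,0],"slide":[0,0,-20],"jaw":85}
    - {"dr":[0,0,0],"slide":[0,0,-50],"jaw":85}
    - {"dr":[0,0,0],"slide":[0,0,-90],"jaw":85}
    - {"dr":[0,0,0],"slide":[0,0,-130],"jaw":85}
    - {"dr":[0,0,0],"slide":[0,30,-150],"jaw":85}
    - {"dr":[0,0,0],"slide":[0,75,-150],"jaw":85}
    - {"dr":[0,0,0],"slide":[0,120,-150],"jaw":85}
    - {"dr":[0,0,0],"slide":[0,170,-150],"jaw":85}

```text
clock: 61.05
position: [402.5, 7.8, 204.8]
ee_rot: [-0.679, 0.734, -0.0, 0.0]
contact_force: [-0.7, -0.2, 0.0]
gripper_width: 84.8
grasp_force: 0.0
```

```bash
python3 -c "
from h import *
a=snap('top','top12.png');b=snap('side','side12.png')
c=np.hstack([cv2.resize(b[140:260,250:370],(400,400),interpolation=cv2.INTER_CUBIC),cv2.resize(a[190:310,240:360],(400,400),interpolation=cv2.INTER_CUBIC)])
d=np.hstack([cv2.resize(b[120:180,310:430],(400,200)),cv2.resize(a[215:295,360:480],(400,200))])
cv2.imwrite('pics/p12.png',np.vstack([c,d]))"
```

```text
(no output)
```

View pics/p12.png

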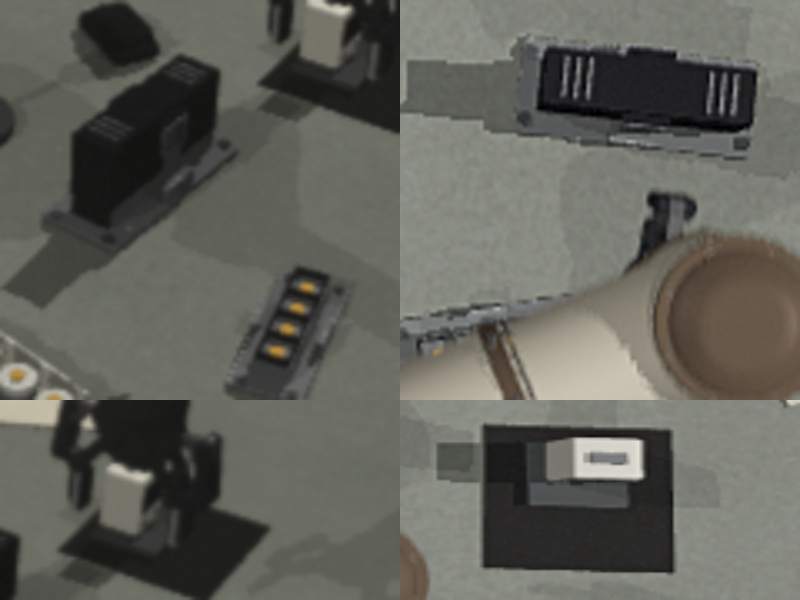

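p12 shows the cover seated on the base. The clock is upright with its whole foot on the mat: foot (527–632, 443–507) inside mat (484–672, 427–570). Now a numeric seating check against the first pictures.

Run:
```python
from h import *
def blob(f,seed,th,box):
    im=cv2.imread('pics/'+f); m=np.zeros(im.shape[:2],np.uint8); x0,y0,x1,y1=box
    m[y0:y1,x0:x1]=(im[y0:y1,x0:x1].max(2)<th)
    n,l,s,c=cv2.connectedComponentsWithStats(m); k=l[seed[1],seed[0]]; return s[k].tolist(),c[k].round(2)
for th in(35,42):
    for f in('top0.png','top12.png'): print(f,th,blob(f,(313,222),th,(270,190,360,231)))
    for f in('side0.png','side12.png'): print(f,th,blob(f,(282,192),th,(262,150,303,215)))
for f in('top0.png','top12.png'):
    im=cv2.imread('pics/'+f); print([proj('top',(x,y,100)).round(1).tolist() for x,y in((573.5,-5),)])
print(arm.read_state()['clock'])
```

```text
top0.png 35 ([0, 0, 560, 420, 234819], array([279.44, 209.49]))
top12.png 35 ([0, 0, 560, 420, 234560], array([279.41, 209.48]))
side0.png 35 ([272, 162, 31, 46, 805], array([286.32, 184.68]))
side12.png 35 ([272, 162, 31, 46, 820], array([286.54, 184.82]))
top0.png 42 ([281, 204, 66, 25, 1026], array([313.43, 216.42]))
top12.png 42 ([281, 205, 66, 25, 1062], array([313.28, 216.77]))
side0.png 42 ([271, 162, 32, 47, 906], array([287.13, 185.01]))
side12.png 42 ([272, 159, 31, 50, 950], array([287.57, 185.09]))
[[314.0, 215.0]]
[[314.0, 215.0]]
61.15
```

```bash
python3 -c "
from bench import arm
print(arm.job_done())"
```

```text
the job is handed in; nothing more can be done
None
```

The job is handed in at about 61 s; no verdict was returned: all four cells stand in the white tray, the cover is back on its base within about 1 mm of its starting place, and the clock, though knocked about 27 mm during the run, is upright with its foot wholly on the mat.

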